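Put the knocked-about ear tagging shelf back in order

TASK

The tagging shelf got knocked: get it ready for the next sheep. Stand every fallen stud jar upright on the black rubber mat, push the tag magazine fully home so that it is flush against both the rear stop and the end stop of the reader, and disinfect the stud setter: lift it from its stand, dip its pin into the steel pot to more than half the pot's depth for about a second, and hang it back in the stand's slot with its collar down on the top. Leave the other things where they are, do not tip the pot over, and let go of everything at the end.

Things in the scene. Friction and masses are not known exactly. Their poses are not given: they have to be found in the camera images.
- jar0: square plastic jar of tag studs: pale body 46 x 46 x 66 mm, round black cap 40 mm across above it, 88 mm tall in all, 160 g, weight low (29 mm above the base). Origin on its axis, halfway up (44 mm); z from base to cap, x and y square to the side faces. Starts lying on a side face (origin 23 mm up), cap more or less away from the robot. May be absent
- jar1: square plastic jar of tag studs: pale body 46 x 46 x 66 mm, round black cap 40 mm across above it, 88 mm tall in all, 160 g, weight low (29 mm above the base). Origin on its axis, halfway up (44 mm); z from base to cap, x and y square to the side faces. Starts lying on a side face (origin 23 mm up), cap more or less away from the robot. May be absent
- jar2: square plastic jar of tag studs: pale body 46 x 46 x 66 mm, round black cap 40 mm across above it, 88 mm tall in all, 160 g, weight low (29 mm above the base). Origin on its axis, halfway up (44 mm); z from base to cap, x and y square to the side faces. Starts lying on a side face (origin 23 mm up), cap more or less away from the robot. May be absent
- jar3: square plastic jar of tag studs: pale body 46 x 46 x 66 mm, round black cap 40 mm across above it, 88 mm tall in all, 160 g, weight low (29 mm above the base). Origin on its axis, halfway up (44 mm); z from base to cap, x and y square to the side faces. Starts lying on a side face (origin 23 mm up), cap more or less away from the robot. May be absent
- mat: flat black rubber mat fixed to the shelf, 110 mm (x) by 400 mm (y), 3 mm thick. Origin at the centre of its underside; y along its length
- reader: tag reader fixed to the shelf; origin on the shelf. Base plate 6 mm thick, x -85 to +35, y -140 to +100 mm. Behind it (+x) the grey housing, 45 mm high, whose front face at x = +35 mm is the rear stop, over the plate's whole length; at the left end an aluminium end stop, 30 mm high, inner face at y = +85 mm, spanning x -45 to +35
- reader_home (a point): on the reader's base plate, 6 mm above the shelf: where the magazine's origin lies when it is fully home against both stops; axes as the reader's, the magazine's long side then along y
- magazine: loose tag magazine, an aluminium channel with a row of yellow tags, 36 mm (x) by 140 mm (y) by 24 mm high, about 180 g, lying on the reader's base plate, a few cm off both stops and askew. Origin at the centre of its underside; y along its length
- setter: steel tag stud setter, a rigid round tool, 220 g: handle 24 mm thick from 6 to 80 mm above its origin, collar 32 mm across from 0 to 6 mm, shaft 10 mm thick below the origin to -55 mm, then a pin 5 mm thick to -75 mm. Origin on the axis at the collar's underside; z towards the handle end. It hangs in the stand handle up, collar on the stand's top
- setter_tip (a point): lower end of the setter's pin, 75 mm below the setter's origin along its axis
- stand: grey polymer stand fixed to the shelf, foot 100 x 90 mm, block 60 (x) by 66 mm (y), 90 mm high. An upright slot 16 mm wide (in y), open at top and front (-x), closed end at x = +10 mm, takes the shaft. A sprung steel lever closes the slot's front at x = -32 mm and need not be touched: the tool lifts straight up and goes straight back down. Origin on the shelf under the seat
- stand_seat (a point): seat of the setter: in the slot, level with the stand's top face, 90 mm above the shelf; the setter's origin lies here when it is put away (the shaft has 3 mm play to either side, 5 mm to the back); axes as the stand's
- pot: small open stainless dip pot, loose, 62 mm outside diameter, 45 mm high, wall 4 mm, floor 5 mm thick, 250 g, upright. Origin at the centre of its underside
- pot_rim (a point): centre of the pot's mouth, at rim height, 45 mm above the shelf; clear inside diameter 52 mm
- hoof_block: blue rubber hoof block, 110 x 60 x 35 mm; bystander. Origin at the centre of its underside
- nozzle: brass dosing nozzle standing on end, 26 mm across, 50 mm high; bystander. Origin at the centre of its underside
- saucer: white ceramic saucer, 110 mm across, 18 mm high; bystander. Origin at the centre of its underside
- whetstone: grey whetstone, 150 x 50 x 25 mm; bystander. Origin at the centre of its underside
- bottle: round grey bottle standing upright, 56 mm across, 130 mm tall; bystander. Origin at the centre of its underside
- tag_box: small cardboard box, 90 x 60 x 45 mm; bystander. Origin at the centre of its underside
- tape: roll of grey tape lying flat, 84 mm across, 22 mm high; bystander. Origin at the centre of its underside
Mind the look-alikes: they are no part of the job. Leave any green or turquoise look-alike of the jar3 alone.

How it is judged:
On the way:
1. the setter, held in the fingers, has its pin dipped into the pot to more than half the pot's depth (horizontal distance between setter_tip and pot_rim below 0.026 m and z of setter_tip in the frame of pot between 0 and 0.024 m and contact force between the fingers and setter above 1 N and angle between pot's own z axis and vertical below 0.3 rad), for 0.3 s.
At the end, for the whole second after the job is handed in: Jars upright (0.1 rad), at rest, axes 10 mm or more inside the mat's edges; magazine flat, within 3 mm of both stops and 0.035 rad of parallel; setter hung upright (0.12 rad) within 12 mm of the seat, collar down within 4 mm; pot upright (0.1 rad) (angle between each of jar0, jar1, jar2, jar3, pot's own z axis and vertical below 0.1 rad and x of jar0 in the frame of mat between -0.045 and 0.045 m and y of jar0 in the frame of mat between -0.19 and 0.19 m and z of jar0 in the frame of mat between 0.04 and 0.054 m and linear speed of each of jar0, jar1, jar2, jar3, setter, magazine below 0.02 m/s and x of jar1 in the frame of mat between -0.045 and 0.045 m and y of jar1 in the frame of mat between -0.19 and 0.19 m and z of jar1 in the frame of mat between 0.04 and 0.054 m and x of jar2 in the frame of mat between -0.045 and 0.045 m and y of jar2 in the frame of mat between -0.19 and 0.19 m and z of jar2 in the frame of mat between 0.04 and 0.054 m and x of jar3 in the frame of mat between -0.045 and 0.045 m and y of jar3 in the frame of mat between -0.19 and 0.19 m and z of jar3 in the frame of mat between 0.04 and 0.054 m and x of magazine in the frame of reader_home between -0.003 and 0.005 m and y of magazine in the frame of reader_home between -0.003 and 0.005 m and z of magazine in the frame of reader_home below 0.004 m and angle between the y axis of magazine and the y axis of reader, either way round below 0.035 rad and horizontal distance between setter and stand_seat below 0.012 m and z of setter in the frame of stand_seat between -0.004 and 0.004 m and angle between setter's own z axis and vertical below 0.12 rad); the robot touches nothing.
It fails at once if a bystander was moved by more than 5 cm (distance of any of hoof_block, nozzle, saucer, whetstone, bottle, tag_box, tape from where it was at the start of the episode above 0.05 m).
It fails at once if the bystander bottle was knocked over (angle between bottle's own z axis and vertical above 0.5 rad).
It fails at once if the pot was tipped over (angle between pot's own z axis and vertical above 0.5 rad).
Of jar0, jar1, jar2, jar3 only 3 to 4 are there at a start; the rules pass over those that are not, and their reading is None.
At some moment in a run one of jar0, jar1, jar2, jar3, magazine may be knocked a few centimetres aside while the robot is not near it.
It also fails if it takes over 210 s, if anything falls off the work surface, if the arm or the gripper's body presses on something with over 40 N, if the wrist force passes 120 N, or if a joint passes its speed limit or range.

ROBOT

A 7-joint arm with a two-finger parallel gripper is mounted at the origin on the work surface. World frame = base frame: x ahead of the robot, y to its left, z up, the work surface at z = 0. Lengths are in m, angles in rad, forces in N, time in s.
With the tool pointing down it reaches from about 0.4 to 0.85 m from the base axis. Payload 10.4 kg.
Tool frame: the origin (TCP) lies at the very end of the fingers, on their centre line; the grasp point (between the pads) lies 19 mm behind it; z points along the fingers, y is the line along which they close (so a half turn about z gives the same grasp; the last joint's range is limited). The gripper opens to 87 mm and grips with 3 to 60 N. Pads are 19 mm wide; open, the fingers measure 117 mm over their backs; the gripper's body (75 mm by 190 mm) begins 51 mm behind the grasp point.
Start: joints at [-1.278, 0.332, -0.065, 1.46, 0.022, 1.35, -0.088], TCP at [0.194, 0.594, 0.223] pointing down, gripper open.
Joint ranges: [-2.6, 2.6], [-0.5, 2.12], [-1.47, 1.34], [0.16, 2.42], [-1.27, 4.41], [0.06, 2.06], [-2.6, 2.6]. Speed limits (rad/s): [2.22, 2.22, 2.79, 2.79, 3.14, 3.14, 3.14].

INTERFACE

Orientations are given as a unit quaternion [x, y, z, w].
In Python, from bench import read_state, cams, workorder gives the robot as it stands.
- The arm moves only by the shell command python3 -m crank 'ROWS' [FORCE]. ROWS is text: rows parted by semicolons, each of 5 numbers parted by spaces: the shift along the tool's x, y, z scaled (see below), then the turn about the tool's z scaled (see below), then the opening, from -1 (shut) to 1 (fully open). In form: dx dy dz yaw jaw; .... A call has 1 to 10 rows; each row shifts and turns the commanded pose from where the row before left it, along the tool's axes as they then stand; what a row does not reach is not made up. The controller multiplies each number of a shift by 200 mm and each number of a turn by 90 degrees. A row lasts 1/10 s, in which the tool goes at most 50 mm and 8.59 degrees, less where a joint would pass 70% of its speed; a pose out of reach is approached as far as the arm can. A call with a number of a shift or a turn outside -1 to 1 is refused whole. A call with a gripper value outside its range is refused whole. The fingers move at their own pace and stop on an object; FORCE is the grip in N (left out, the last holds). Time passes only in rows, so rows that do not move let the fingers close. It gives the time, the measured TCP pose, the force, the opening and the grip force at its end, in the units of the state.
- read_state(): the state, without advancing time (a new reading comes with each control period).
- cams.camera(name): name is "side" or "top" or "wrist"; returns a dict with "img" (420x560x3 uint8, blue, green, red), "K" (3x3 intrinsics, pixels), "xyz" and "attitude" of the camera in the world; the wrist camera has in their place "mount" (4x4, takes a point from camera to tool coordinates, whose origin is the TCP and whose axes are the flange's). Camera axes: x right, y down, z forward; pixel columns grow to the right and rows downward; lengths in m; the calibration is good to about 2 mm. A picture is of the moment at which its call begins: read the wrist's pose just before it. There is no depth.
- workorder.close_job(): hands the job in; it is judged then, once.
The state is a dict: "time": time; "joint_positions": joint angles; "joint_vel": joint speeds; "joint_torque": joint torques, N m; "ee_pos": TCP position; "eef_rot": TCP orientation; "ft_force": force on the tool from outside, world axes, zero at the start; "torque": the same for the moment, N m; "width": finger opening in m; "grip_force": force on a finger pad.
Only numpy, scipy, OpenCV 4.12 (cv2) and the standard library are available. Lean on these libraries where they do the work, as an engineer would, in place of code of your own. Each camera call takes 0.05 s, during which the arm holds its last target. There are 200 camera calls.

## Working session

There is one attempt and no reset: what is moved stays moved. The work goes in short steps, Python scripts to look and compute and a shell command to move; the robot and the scene stay as the last step left them, time stands still between calls to the robot, and variables do not carry over. Pictures are saved under pics/ and viewed, at most 14 in all, crops included, and the job is handed in when it is done.

```bash
ls; mkdir -p pics; python3 - <<'E'
from bench import read_state,cams
import cv2,numpy as np
s=read_state();print(s)
for n in ("top","side"):
    c=cams.camera(n);cv2.imwrite(f"pics/{n}0.png",c["img"]);print(n,{k:np.round(v,4).tolist() for k,v in c.items() if k!="img"})
c=cams.camera("wrist");cv2.imwrite("pics/wrist0.png",c["img"]);print({k:np.round(v,4).tolist() for k,v in c.items() if k!="img"})
E
```

```text
pics
{'time': 0.0, 'joint_positions': array([-1.27755985,  0.33283839, -0.06468057,  1.46094926,  0.02162062,
        1.34993687, -0.08853225]), 'joint_vel': array([ 2.06682108e-03, -1.55202131e-05,  8.91404295e-04,  2.30363541e-04,
       -5.39517865e-04, -3.47587803e-04,  4.11073766e-04]), 'joint_torque': array([-2.33155624e-04, -6.23278069e+01,  2.44907301e-02, -3.89888978e+01,
       -6.13534916e-02,  4.00989444e-02,  1.53819396e-04]), 'ee_pos': array([0.19403206, 0.59369458, 0.22177103]), 'eef_rot': array([ 1.57274957e-01,  9.87554592e-01, -7.14987244e-04, -6.53279454e-05]), 'ft_force': array([-0.37141476,  0.55311546,  0.02759753]), 'torque': array([-0.06524688, -0.05250573, -0.05602505]), 'grip_force': 0.0, 'width': 0.08722339902558358}
top {'K': [[463.744, 0.0, 277.9722], [0.0, 463.744, 207.7596], [0.0, 0.0, 1.0]], 'xyz': [0.3288, 0.0024, 1.4745], 'attitude': [0.7087, -0.701, 0.0602, -0.0511]}
side {'K': [[413.6384, 0.0, 276.7214], [0.0, 413.6384, 208.5213], [0.0, 0.0, 1.0]], 'xyz': [0.3991, -0.7832, 0.6295], 'attitude': [0.879, -0.0781, 0.0522, -0.4675]}
{'K': [[345.2566, 0.0, 286.7647], [0.0, 345.2566, 208.461], [0.0, 0.0, 1.0]], 'mount': [[-0.001, -0.9584, -0.2855, 0.0785], [1.0, -0.0009, -0.0004, 0.0005], [0.0001, -0.2855, 0.9584, -0.1621], [0.0, 0.0, 0.0, 1.0]]}
```

View pics/top0.png

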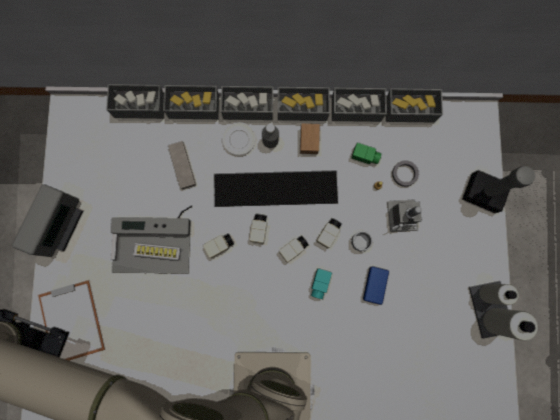

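View pics/side0.png

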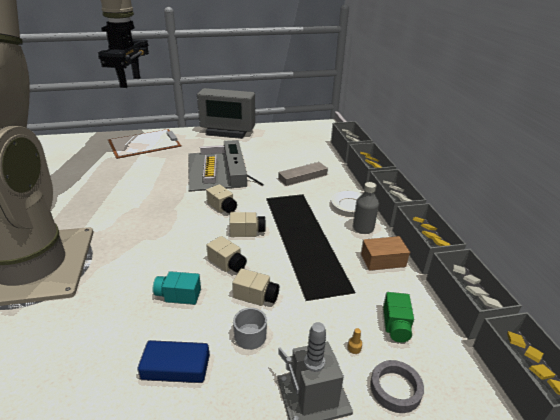

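```bash
cat > h.py <<'E'
import numpy as np,cv2
from scipy.spatial.transform import Rotation as R
from bench import read_state,cams
def cam(n):
    s=read_state();c=cams.camera(n)
    if n=="wrist":
        T=np.eye(4);T[:3,:3]=R.from_quat(s["eef_rot"]).as_matrix();T[:3,3]=s["ee_pos"]
        M=T@np.array(c["mount"])
    else:
        M=np.eye(4);M[:3,:3]=R.from_quat(c["attitude"]).as_matrix();M[:3,3]=c["xyz"]
    return c["img"],np.array(c["K"]),M
def ray(K,M,uv):
    return M[:3,3],M[:3,:3]@np.linalg.inv(K)@np.array([uv[0],uv[1],1.])
def onz(K,M,uv,z):
    o,d=ray(K,M,uv);return o+d*(z-o[2])/d[2]
def tri(*obs): # (K,M,uv)
    A=np.zeros((3,3));b=np.zeros(3)
    for K,M,uv in obs:
        o,d=ray(K,M,uv);d=d/np.linalg.norm(d);P=np.eye(3)-np.outer(d,d);A+=P;b+=P@o
    p=np.linalg.solve(A,b)
    res=[np.linalg.norm((np.eye(3)-np.outer(d/np.linalg.norm(d),d/np.linalg.norm(d)))@(p-o)) for o,d in [ray(*x) for x in obs]]
    return p,max(res)
def proj(K,M,p):
    q=np.linalg.inv(M)@np.append(p,1);q=K@q[:3];return q[:2]/q[2]
def crop(img,x0,y0,x1,y1,f,name):
    im=cv2.resize(img[y0:y1,x0:x1],None,fx=f,fy=f,interpolation=cv2.INTER_CUBIC);
    im=cv2.convertScaleAbs(im,alpha=1.0)
    cv2.imwrite(f"pics/{name}.png",im)
def go(x,y,z,ax=None):
    """print shift in tool axes (units 200mm) to TCP x,y,z; and yaw (units 90deg) so tool y is along world angle ax (deg, mod 180)"""
    s=read_state();Q=R.from_quat(s["eef_rot"]).as_matrix()
    d=Q.T@(np.array([x,y,z])-s["ee_pos"])
    yaw=0
    a=np.degrees(np.arctan2(Q[1,1],Q[0,1]))
    if ax is not None: yaw=-((ax-a+90)%180-90)/90
    print("d units",np.round(d/.2,3),"yaw",round(yaw,3),"(90deg)  tool y at",round(a,1),"q7",np.round(s["joint_positions"][6],2),"ee",np.round(s["ee_pos"],3),"t",s["time"])
E
python3 - <<'E'
from h import *
i,K,M=cam("top"); crop(i,105,120,270,290,3.5,"c1"); crop(i,240,130,440,310,3.3,"c2")
E
```

```text
(no output)
```

View pics/c1.png

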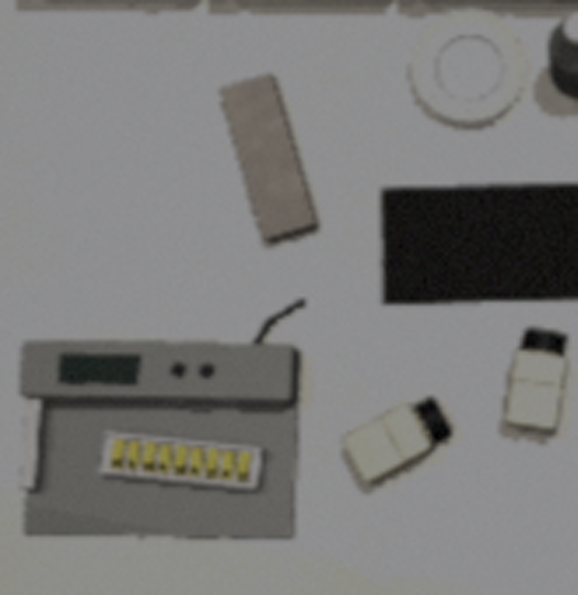

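View pics/c2.png

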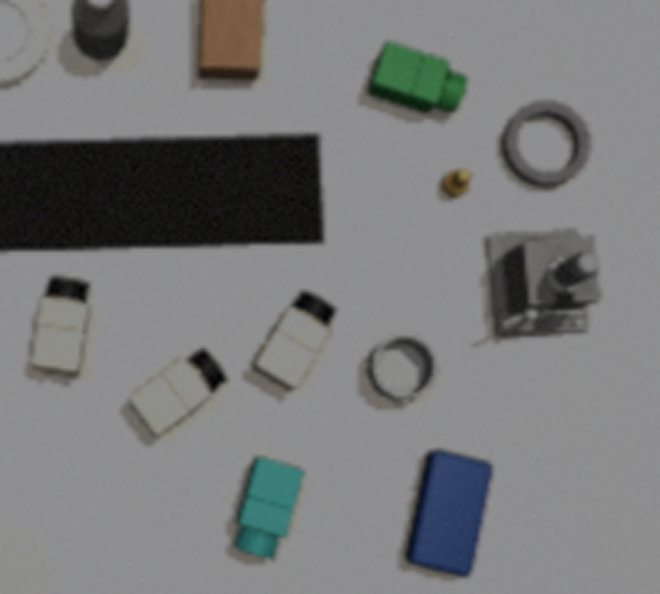

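```bash
python3 - <<'E'
from h import *
i,K,M=cam("top"); si,SK,SM=cam("side")
c1=lambda x,y:(105+x/3.5-.36,120+y/3.5-.36); c2=lambda x,y:(240+x/3.3-.35,130+y/3.3-.35)
P=lambda n,uv,z:print(n,np.round(onz(K,M,uv,z)[:2],4))
for n,c,a,b,in [("A",c1,(357,465),(443,417)),("B",c1,(530,429),(545,330)),("C",c2,(142,417),(213,358)),("D",c2,(274,378),(323,300))]:
    r=onz(K,M,c(*a),.046);t=onz(K,M,c(*b),.036);d=t-r
    print(n,"rear",np.round(r[:2],4),"cap",np.round(t[:2],4),"len",np.hypot(*d[:2]).round(3),"ang",np.degrees(np.arctan2(d[1],d[0])).round(1))
for n,c,q in [("matTL",c1,(382,189)),("matBL",c1,(385,303)),("matTR",c2,(318,136)),("matBR",c2,(322,242))]:P(n,c(*q),.003)
for q in [(103,432),(265,449),(262,488),(100,474)]:P("mag",c1(*q),.030)
for q in [(23,402),(297,403)]:P("housing top front",c1(*q),.045)
for q in [(25,530),(295,537)]:P("plate front",c1(*q),.006)
P("endstop inner",c1(42,440),.030)
P("pot",c2(400,368),.045);P("setter top",c2(585,262),.17)
# heights: triangulate with side view readings
crop(si,280,310,360,420,5,"s_setter"); crop(si,190,180,300,320,5,"s_jars")
E
```

```text
A rear [0.4145 0.2024] cap [0.4583 0.1292] len 0.085 ang -59.1
B rear [0.4477 0.0515] cap [0.5373 0.04  ] len 0.09 ang -7.3
C rear [ 0.4062 -0.0308] cap [ 0.4629 -0.0975] len 0.088 ang -49.7
D rear [ 0.4438 -0.1539] cap [ 0.5192 -0.202 ] len 0.089 ang -32.5
matTL [0.6724 0.194 ]
matBL [0.5654 0.1879]
matTR [ 0.6869 -0.2034]
matBR [ 0.5807 -0.2063]
mag [0.4422 0.4304]
mag [0.4287 0.2865]
mag [0.3943 0.2877]
mag [0.4051 0.4309]
housing top front [0.4666 0.4976]
housing top front [0.4684 0.2572]
plate front [0.3559 0.5017]
plate front [0.3521 0.2611]
endstop inner [0.4345 0.4838]
pot [ 0.4546 -0.2724]
setter top [ 0.5373 -0.4107]
```

View pics/s_setter.png

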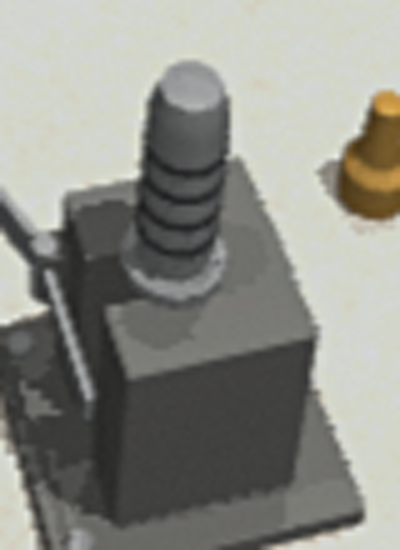

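View pics/s_jars.png

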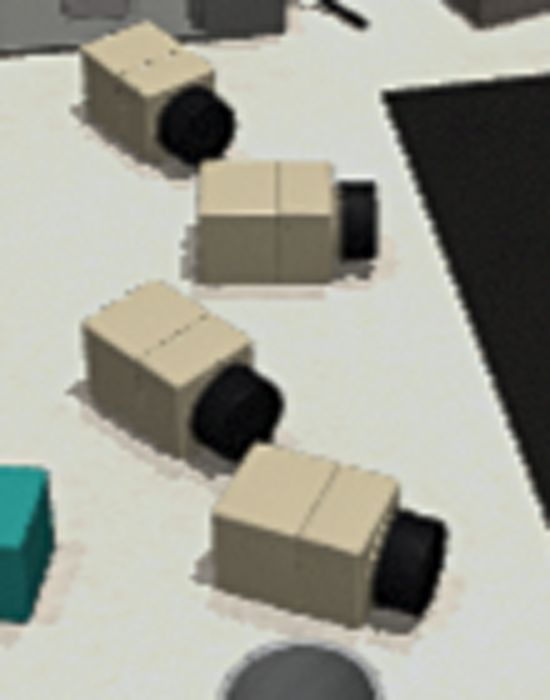

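```bash
python3 - <<'E'
from h import *
i,K,M=cam("top"); si,SK,SM=cam("side")
c2=lambda x,y:(240+x/3.3-.35,130+y/3.3-.35); s1=lambda x,y:(280+x/5-.4,310+y/5-.4); s2=lambda x,y:(190+x/5-.4,180+y/5-.4)
for n,a,b in [("setter top",(585,262),s1(192,85)),("D rear-right",(290,390),s2(215,512)),("D front-right",(331,329),s2(365,555)),("D front-left",(292,307),s2(397,487)),("pot rim",(400,368),(250.5,321)),("B rear right",(80,375),s2(200,213))]:
    p,r=tri((K,M,c2(*a)),(SK,SM,b));print(n,np.round(p,4),"res",round(r,4))
go(.375,.36,.10,90)
E
```

```text
setter top [ 0.5376 -0.4114  0.1676] res 0.0001
D rear-right [ 0.4346 -0.1696  0.0398] res 0.0014
D front-right [ 0.4908 -0.2081  0.0446] res 0.0002
D front-left [ 0.5106 -0.1715  0.0438] res 0.0005
pot rim [ 0.4567 -0.2738  0.0381] res 0.0015
B rear right [0.4466 0.0274 0.0467] res 0.002
d units [-1.223 -0.831  0.612] yaw -0.201 (90deg)  tool y at 71.9 q7 -0.09 ee [0.194 0.594 0.222] t 0.4
```

```bash
python3 -m crank '-0.175 -0.119 0.087 0 1;-0.175 -0.119 0.087 0 1;-0.175 -0.119 0.087 0 1;-0.175 -0.119 0.087 0 1;-0.175 -0.119 0.087 0 1;-0.175 -0.119 0.087 0 1;-0.173 -0.117 0.09 0 1;0 0 0 -0.09 1;0 0 0 -0.09 1;0 0 0 -0.021 1' 20; python3 -c "
from h import *
go(.37,.36,.014,90);print(read_state()['ft_force'])"
```

```text
time: 1.4
ee_pos: [0.3752, 0.3599, 0.1002]
eef_rot: [-0.002, 1.0, 0.0, -0.0]
ft_force: [-0.2, -0.2, 0.0]
width: 0.087
grip_force: 0.0
d units [0.026 0.001 0.431] yaw 0.003 (90deg)  tool y at 90.3 q7 0.73 ee [0.375 0.36  0.1  ] t 1.4
[-0.18108402 -0.18012943  0.00495208]
```

```bash
python3 -m crank '0.026 0 0.2 0 1;0 0 0.2 0 1;0 0 0.03 0 1;0 0 0 0 1;-0.05 0 0 0 1;-0.05 0 0 0 1;-0.05 0 0 0 1;-0.04 0 0 0 1;-0.04 0 0 0 1;0 0 0 0 1'
```

```text
time: 2.4
ee_pos: [0.4173, 0.3599, 0.0143]
eef_rot: [0.001, 1.0, 0.0, 0.001]
ft_force: [-0.1, -0.6, -0.2]
width: 0.087
grip_force: 0.0
```

```bash
python3 -m crank '-0.015 0 0 0 1;-0.015 0 0 0 1;-0.01 0 0 0 1;0 0 0 0 1'
```

```text
time: 2.8
ee_pos: [0.4238, 0.3602, 0.0141]
eef_rot: [0.0, 1.0, 0.0, -0.0]
ft_force: [-0.6, -0.4, 0.2]
width: 0.087
grip_force: 0.4
```

```bash
python3 -m crank '-0.015 0 0 0 1;-0.015 0 0 0 1;-0.01 0 0 0 1;0 0 0 0 1'; python3 -c "
from h import *
i,K,M=cam('wrist');cv2.imwrite('pics/w1.png',i)"
```

```text
time: 3.2
ee_pos: [0.4243, 0.3603, 0.0136]
eef_rot: [-0.001, 1.0, -0.002, -0.006]
ft_force: [-31.0, -4.4, 23.7]
width: 0.0872
grip_force: 15.8
```

View pics/w1.png

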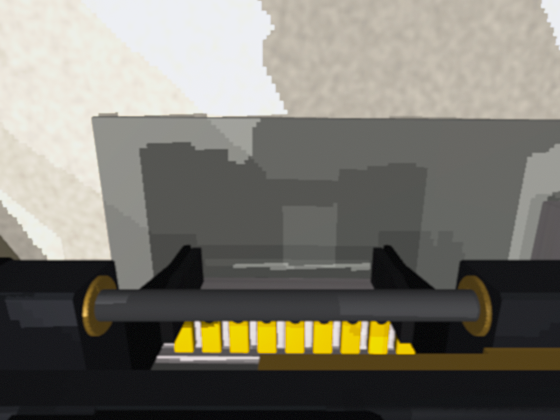

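```bash
python3 -m crank '0.12 0 0 0 1;0 0 -0.22 0 1;0 0 -0.1 0 -1;-0.2 -0.1 0 0 -1;0 -0.23 0 0 -1;0 -0.23 0 0 -1;0 0 0 0 -1;0 0 0 0 -1'; python3 -c "
from h import *
go(.447,.25,.014,90)"
```

```text
time: 4.05
ee_pos: [0.4483, 0.2473, 0.0785]
eef_rot: [0.001, 1.0, 0.0, 0.0]
ft_force: [0.1, 1.0, 0.6]
width: 0.0471
grip_force: 0.0
d units [0.007 0.013 0.322] yaw -0.001 (90deg)  tool y at 89.9 q7 1.0 ee [0.448 0.247 0.078] t 4.05
```

```bash
python3 -m crank '0 0 0 0 -1;0 0 0 0 -1;0 0 0 0 -1;0 0 0.2 0 -1;0 0 0.12 0 -1;0 0.1 0 0 -1;0 0.1 0 0 -1;0 0.08 0 0 -1;0 0.07 0 0 -1;0 0 0 0 -1'; python3 -m crank '0 0.04 0 0 -1;0 0.02 0 0 -1;0 0 0 0 -1'
```

```text
time: 5.05
ee_pos: [0.4474, 0.3207, 0.0143]
eef_rot: [-0.001, 1.0, 0.001, 0.0]
ft_force: [0.2, -0.2, -0.2]
width: 0.0005
grip_force: 0.0
time: 5.35
ee_pos: [0.4478, 0.3305, 0.0142]
eef_rot: [0.0, 1.0, 0.0, 0.0]
ft_force: [-0.3, 0.3, -0.4]
width: 0.0003
grip_force: 0.0
```

```bash
python3 -m crank '0 0.02 0 0 -1;0 0 0 0 -1';python3 -m crank '0 0.015 0 0 -1;0 0.01 0 0 -1;0 0 0 0 -1'
```

```text
time: 5.55
ee_pos: [0.4479, 0.3344, 0.0143]
eef_rot: [0.0, 1.0, 0.0, 0.0]
ft_force: [0.5, 0.2, 0.5]
width: 0.0005
grip_force: 0.0
time: 5.85
ee_pos: [0.4478, 0.3396, 0.0142]
eef_rot: [-0.0, 1.0, 0.0, 0.0]
ft_force: [-0.7, -0.8, -0.1]
width: 0.0003
grip_force: 0.0
```

```bash
python3 -m crank '0 0.01 0 0 -1;0 0.01 0 0 -1;0 0 0 0 -1'
```

```text
time: 6.15
ee_pos: [0.4479, 0.3411, 0.0141]
eef_rot: [0.001, 1.0, -0.002, -0.001]
ft_force: [-1.7, -9.5, 6.8]
width: 0.0004
grip_force: 4.7
```

```bash
python3 -m crank '0 0.015 0 0 -1;0 0 0 0 -1;0 -0.1 0 0 -1;0 0 -0.22 0 -1;0.2 0 0 0 0.2;0.2 0.1 0 0 1;0 0.23 0 0 1;0 0.10 0 0 1;0 0 0 0 1'; python3 -c "
from h import *
go(.375,.405,.014,90)"
```

```text
time: 7.05
ee_pos: [0.3663, 0.4158, 0.0584]
eef_rot: [-0.002, 1.0, 0.001, 0.0]
ft_force: [-0.5, -0.1, -1.8]
width: 0.0322
grip_force: 0.0
d units [-0.043 -0.055  0.222] yaw 0.003 (90deg)  tool y at 90.2 q7 0.66 ee [0.366 0.416 0.058] t 7.05
```

```bash
python3 -m crank '0 -0.055 0 0 1;0 0 0 0 1;0 0 0.11 0 1;0 0 0.11 0 1;0 0 0 0 1;-0.2 0 0 0 1;-0.07 0 0 0 1;-0.03 0 0 0 1;-0.01 0 0 0 1;0 0 0 0 1'; python3 -m crank '-0.01 0 0 0 1;0 0 0 0 1;0.12 0 0 0 1;0 0 -0.2 0 1;0 0 -0.2 0 1;0 0 -0.2 0 1; 0 0 -0.2 0 1;0 0 0 0 1'; python3 - <<'E'
from h import *
i,K,M=cam('wrist');cv2.imwrite('pics/w2.png',i)
go(.44,.16,.15,30)
E
```

```text
time: 8.05
ee_pos: [0.4247, 0.4011, 0.0147]
eef_rot: [-0.0, 1.0, -0.001, -0.004]
ft_force: [-21.0, -3.4, 14.1]
width: 0.0869
grip_force: 10.8
time: 8.85
ee_pos: [0.4102, 0.4027, 0.1814]
eef_rot: [0.001, 1.0, 0.004, 0.003]
ft_force: [0.3, -0.5, -0.5]
width: 0.0869
grip_force: 0.0
d units [-0.155 -1.209  0.136] yaw 0.666 (90deg)  tool y at 89.9 q7 0.73 ee [0.409 0.402 0.178] t 8.9
```

View pics/w2.png

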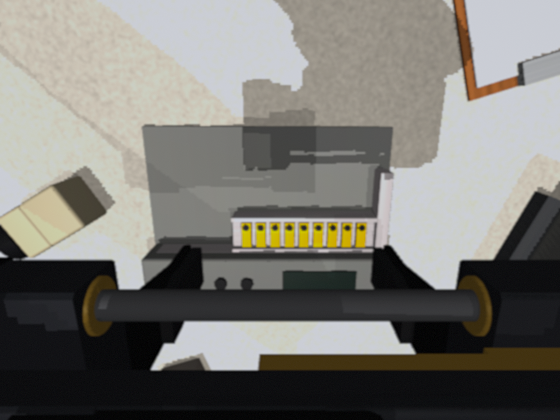

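```bash
python3 -m crank '-0.035 -0.23 0.04 0 1;-0.035 -0.23 0.04 0 1;-0.035 -0.23 0.04 0 1;-0.035 -0.23 0.04 0.09 1;0 0 0 0.095 1;0 0 0 0.095 1;0 0 0 0.095 1;0 0 0 0.095 1;0 0 0 0.095 1;0 0 0 0.095 1' 3; python3 -c "
from h import *
go(.453,.138,.006,31)"
```

```text
time: 9.9
ee_pos: [0.4353, 0.2164, 0.1416]
eef_rot: [0.499, 0.867, -0.001, -0.0]
ft_force: [0.8, 1.1, 0.3]
width: 0.087
grip_force: 0.0
d units [-0.383 -0.12   0.678] yaw -0.009 (90deg)  tool y at 30.2 q7 -0.01 ee [0.435 0.216 0.142] t 9.9
```

```bash
python3 -m crank '-0.19 -0.06 0 0 1;-0.19 -0.06 0 0 1;0 0 0.2 0 1;0 0 0.2 0 1;0 0 0.2 0 1;0 0 0.078 0 1;0 0 0 0 1' 3; python3 - <<'E'
from h import *
i,K,M=cam('side');crop(i,170,150,330,270,4,"s2")
go(.453,.138,.006,31)
E
```

```text
time: 10.6
ee_pos: [0.4514, 0.138, 0.0041]
eef_rot: [0.496, 0.868, -0.002, -0.002]
ft_force: [-0.9, -0.2, 1.1]
width: 0.0868
grip_force: 0.0
d units [-0.004 -0.001 -0.001] yaw -0.005 (90deg)  tool y at 30.5 q7 0.22 ee [0.453 0.139 0.006] t 10.65
```

View pics/s2.png

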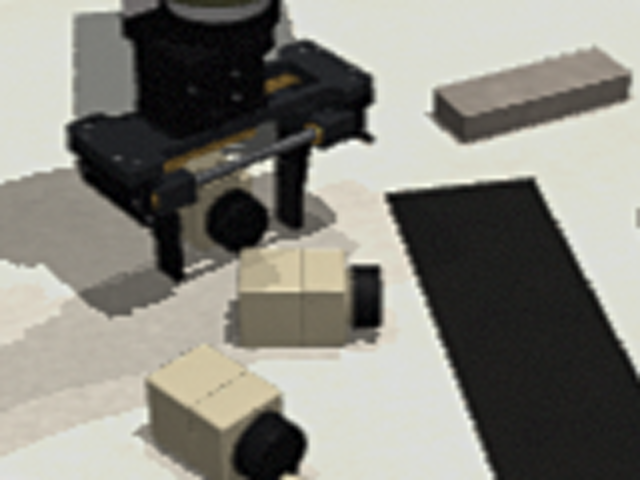

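```bash
python3 -m crank '0 0 0 0 -1;0 0 0 0 -1;0 0 0 0 -1;0 0 0 0 -1;0 0 0 0 -1;0 0 0 0 -1;0 0 0 0 -1' 5;python3 -m crank '0 0 -0.05 0 -1;0 0 -0.1 0 -1;0 0 -0.1 0 -1;0 0 -0.1 0 -1;0 0 -0.1 0 -1;0 0 -0.1 0 -1;0 0 -0.1 0 -1;0 0 0 0 -1'; python3 - <<'E'
from h import *
i,K,M=cam('side');crop(i,170,120,330,240,4,"s3")
E
```

```text
time: 11.35
ee_pos: [0.454, 0.1396, 0.0066]
eef_rot: [0.495, 0.869, 0.0, 0.0]
ft_force: [-0.0, -0.3, 0.5]
width: 0.0399
grip_force: 5.0
time: 12.15
ee_pos: [0.4551, 0.1399, 0.1394]
eef_rot: [0.496, 0.869, 0.002, 0.001]
ft_force: [0.1, 0.1, -1.8]
width: 0.04
grip_force: 6.6
```

View pics/s3.png

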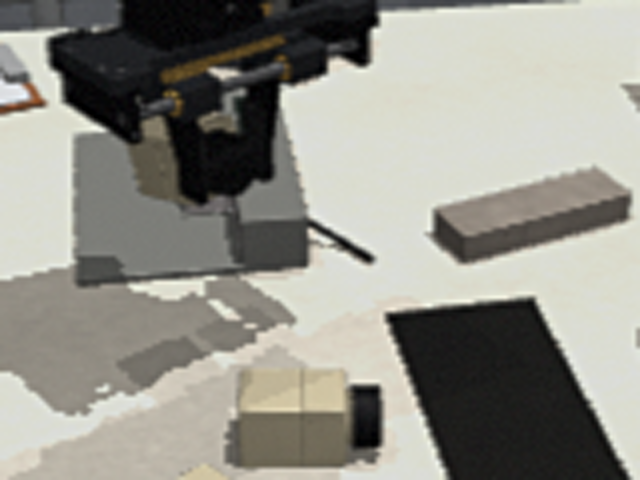

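```bash
python3 - <<'E'
from h import *
s=read_state();print(R.from_quat(s['eef_rot']).as_matrix().T@s['torque'], s['torque'])
go(.6212,.1419,.14,90+2)
E
python3 -m crank '0 0 0 0 -1;0 0 0 0 -1;0 0 0 0 -1;0 0 0 0 -1' 3; python3 - <<'E'
from h import *
s=read_state();print(R.from_quat(s['eef_rot']).as_matrix().T@s['torque'], s['torque'])
E
```

```text
[ 0.08597613 -0.14404278  0.02276532] [-0.16770243  0.00072891 -0.02310496]
d units [-0.415  0.724 -0.01 ] yaw -0.682 (90deg)  tool y at 30.6 q7 0.16 ee [0.454 0.14  0.138] t 12.2
time: 12.6
ee_pos: [0.4535, 0.1394, 0.136]
eef_rot: [0.495, 0.869, -0.0, -0.0]
ft_force: [-0.4, 0.6, -2.0]
width: 0.0399
grip_force: 4.7
[ 0.0636698  -0.13531792 -0.02686834] [-0.14886174 -0.01405765  0.02700473]
```

```bash
python3 -m crank '0 0 0 -0.095 -1;0 0 0 -0.095 -1;0 0 0 -0.095 -1;0 0 0 -0.095 -1;0 0 0 -0.095 -1;0 0 0 -0.095 -1;0 0 0 -0.095 -1;0 0 0 -0.02 -1;-0.1 0 -0.05 0 -1;-0.2 0 -0.05 0 -1' 3;python3 -m crank '-0.2 0 0 0 -1;-0.2 0 0 0 -1;-0.13 0 0 0 -1;0 0 0.25 0 -1;0 0 -0.25 0 -1;0 0 0.25 0 -1;0 0 -0.25 0 -1;0 0 0.25 0 -1;0 0 -0.25 0 -1;0 0 0 0 -1' 3; python3 - <<'E'
from h import *
i,K,M=cam('wrist');cv2.imwrite('pics/w3.png',i)
go(.6212,.1419,.14,90+2)
E
```

```text
time: 13.6
ee_pos: [0.5128, 0.1422, 0.1566]
eef_rot: [-0.02, 1.0, 0.0, -0.001]
ft_force: [0.3, -0.0, -0.8]
width: 0.0397
grip_force: 4.1
time: 14.6
ee_pos: [0.6213, 0.1462, 0.1597]
eef_rot: [-0.019, 1.0, 0.0, 0.002]
ft_force: [1.0, 0.3, 1.8]
width: 0.005
grip_force: 0.0
d units [ 0.002 -0.022  0.094] yaw 0.003 (90deg)  tool y at 92.2 q7 1.4 ee [0.621 0.146 0.159] t 14.65
```

View pics/w3.png

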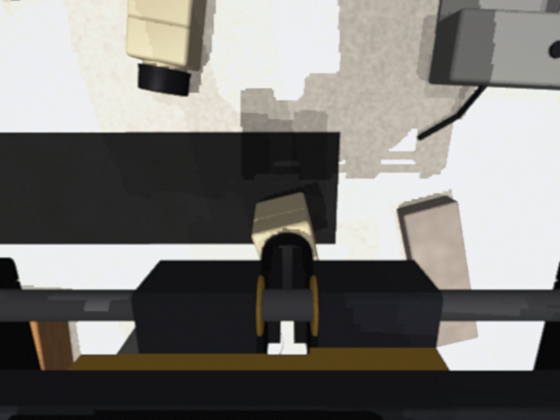

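```bash
python3 -m crank '0.2 0 -0.1 0 1;0.2 0 -0.1 0 1;0.2 0 0 0 1;0.2 0 0 0 1;0.2 0 0 0 1;0 0 0 0 1' 3; cat >> h.py <<'E'
def blobs(img,roi,lo=110):
    x0,y0,x1,y1=roi;g=img[y0:y1,x0:x1].astype(int)
    return g
E
python3 - <<'E'
from h import *
i,K,M=cam('top');crop(i,200,130,350,270,4,"t2")
E
```

```text
time: 15.25
ee_pos: [0.4163, 0.1384, 0.1966]
eef_rot: [-0.021, 1.0, 0.001, -0.0]
ft_force: [-0.1, 0.6, 0.1]
width: 0.0432
grip_force: 0.0
```

View pics/t2.png

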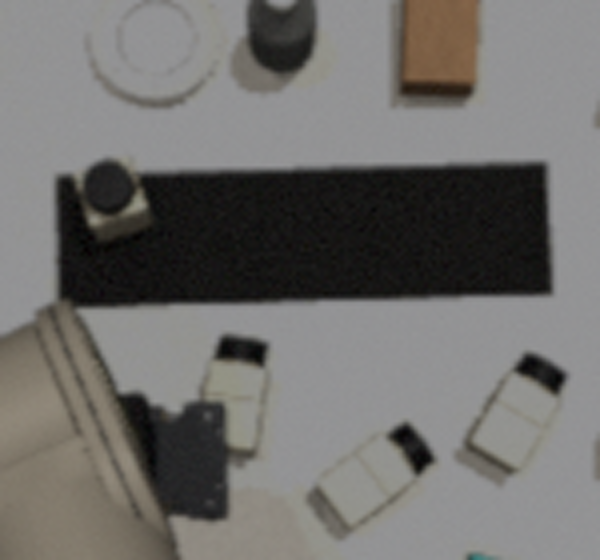

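```bash
python3 - <<'E'
from h import *
i,K,M=cam('top');c=lambda x,y:(200+x/4-.4,130+y/4-.4)
f=lambda n,q,z:print(n,np.round(onz(K,M,c(*q),z)[:2],4))
f("cap",(109,187),.091);f("baseR",(152,224),.003);f("baseL",(104,242),.003)
f("matTL",(57,177),.003);f("matBL",(62,305),.003)
E
```

```text
cap [0.6439 0.1425]
baseR [0.6338 0.1159]
baseL [0.6185 0.1542]
matTL [0.6717 0.1937]
matBL [0.5666 0.1864]
```

```bash
python3 -m crank '-0.2 -0.12 0 0.09 1;-0.2 -0.12 0 0 1;-0.1 -0.2 0 0 1;0 0 0 0 1' 5; python3 - <<'E'
from h import *
go(.522,.042,.006,82.7)
E
```

```text
time: 15.75
ee_pos: [0.5169, 0.0391, 0.1964]
eef_rot: [0.055, 0.998, -0.002, 0.001]
ft_force: [-1.0, 0.1, 0.8]
width: 0.0826
grip_force: 0.0
d units [-0.022  0.02   0.952] yaw 0.01 (90deg)  tool y at 83.6 q7 1.33 ee [0.517 0.039 0.196] t 15.75
```

```bash
python3 -m crank '-0.022 0.02 0.2 0.01 1;0 0 0.2 0 1;0 0 0.2 0 1;0 0 0.2 0 1;0 0 0.152 0 1;0 0 0 0 -1;0 0 0 0 -1;0 0 0 0 -1;0 0 0 0 -1;0 0 0 0 -1' 5;  python3 -m crank '0 0 0 0 -1;0 0 0 0 -1;0 0 0 0 -1;0 0 -0.1 0 -1;0 0 -0.2 0 -1;0 0 -0.2 0 -1;0 0 0 0 -1'; python3 - <<'E'
from h import *
s=read_state();print(s['torque'],s['ft_force'])
i,K,M=cam('wrist');cv2.imwrite('pics/w4.png',i)
Q=R.from_quat(s['eef_rot']).as_matrix();G=s['ee_pos']-Q[:,2]*.019
for th in range(0,91,15):
    t=np.radians(th);ax=Q[:,0]*np.cos(t)+Q[:,2]*np.sin(t);up=-Q[:,2]*np.cos(t)+Q[:,0]*np.sin(t)
    print(th,[proj(K,M,G+ax*.075+up*u+Q[:,1]*v).round().tolist() for u in(-.023,.023) for v in (-.023,.023)])
for r in range(0,300,15): print(r,i[r,270:300:10].mean(1).round().tolist(),end=' ')
go(.6247,.047,.09,92)
E
```

```text
time: 16.75
ee_pos: [0.5192, 0.0496, 0.0067]
eef_rot: [0.059, 0.998, 0.0, 0.001]
ft_force: [0.7, -1.0, 0.6]
width: 0.0548
grip_force: 0.3
time: 17.45
ee_pos: [0.5216, 0.05, 0.111]
eef_rot: [0.059, 0.998, 0.001, 0.004]
ft_force: [0.2, 0.7, -1.0]
width: 0.0455
grip_force: 5.0
[ 0.04130667 -0.09770202  0.0396064 ] [ 0.246881    0.68502687 -1.04472059]
0 [[236.0, 113.0], [335.0, 113.0], [217.0, 116.0], [354.0, 116.0]]
15 [[242.0, 130.0], [330.0, 129.0], [226.0, 106.0], [344.0, 106.0]]
30 [[246.0, 151.0], [326.0, 151.0], [234.0, 110.0], [337.0, 110.0]]
45 [[249.0, 175.0], [323.0, 175.0], [240.0, 124.0], [331.0, 124.0]]
60 [[251.0, 202.0], [321.0, 202.0], [245.0, 145.0], [327.0, 145.0]]
75 [[252.0, 230.0], [320.0, 230.0], [248.0, 168.0], [324.0, 168.0]]
90 [[253.0, 259.0], [320.0, 259.0], [251.0, 194.0], [321.0, 194.0]]
0 [235.0, 237.0, 239.0] 15 [237.0, 237.0, 240.0] 30 [237.0, 238.0, 238.0] 45 [236.0, 235.0, 239.0] 60 [237.0, 236.0, 235.0] 75 [236.0, 231.0, 167.0] 90 [236.0, 203.0, 159.0] 105 [162.0, 162.0, 166.0] 120 [167.0, 156.0, 167.0] 135 [130.0, 128.0, 129.0] 150 [127.0, 131.0, 133.0] 165 [127.0, 129.0, 125.0] 180 [132.0, 103.0, 80.0] 195 [14.0, 12.0, 15.0] 210 [14.0, 14.0, 13.0] 225 [15.0, 14.0, 17.0] 240 [15.0, 15.0, 15.0] 255 [12.0, 13.0, 13.0] 270 [110.0, 161.0, 130.0] 285 [164.0, 159.0, 175.0] d units [-0.521  0.046  0.093] yaw -0.097 (90deg)  tool y at 83.3 q7 1.35 ee [0.52  0.05  0.108] t 17.5
```

View pics/w4.png

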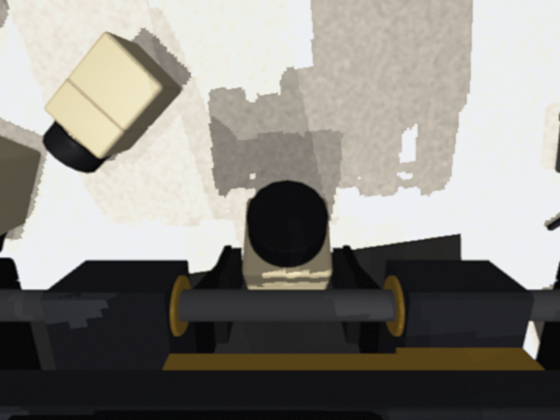

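```bash
python3 - <<'E'
from h import *
import cv2
i=cv2.imread('pics/w4.png');m=np.array(__import__('bench').cams.camera('wrist')["mount"]);K=np.array([[345.2566,0,286.7647],[0,345.2566,208.461],[0,0,1]])
g=i.max(2);mask=(g[175:270,235:340]<60).astype(np.uint8)
n,l,st,ce=cv2.connectedComponentsWithStats(mask);print(st,ce.round())
for uv,d in (((288,222),.1725),((288,222),.165),((288,222),.18)):
    p=m[:3,:3]@(np.linalg.inv(K)@[uv[0],uv[1],1])*d+m[:3,3];print("cap in tool mm",(p*1000).round())
E
```

```text
[[   0    0  105   95 4044]
 [  12    6   81   86 5632]
 [   0   74    8   21  139]
 [  97   74    8   21  160]] [[ 52.  42.]
 [ 52.  48.]
 [  3.  84.]
 [101.  84.]]
cap in tool mm [23.  1.  1.]
cap in tool mm [25.  1. -6.]
cap in tool mm [20.  1.  8.]
```

```bash
python3 -m crank '0 0 0 0 -1' 5; python3 - <<'E'
from h import *
i,K,M=cam('wrist');cv2.imwrite('pics/w5.png',i)
g=i.max(2)
for r in range(150,300,6): print(r,''.join('#' if v<60 else ('o' if v<215 else '.') for v in g[r,225:350:3]))
i,K,M=cam('side');cv2.imwrite('pics/s5.png',i)
E
```

```text
time: 17.65
ee_pos: [0.5176, 0.0496, 0.1047]
eef_rot: [0.059, 0.998, -0.0, -0.001]
ft_force: [0.8, -0.6, -1.6]
width: 0.0455
grip_force: 5.0
150 oooooooooooooooooooooooooooooooooooooooooo
156 oooooooooooooooooooooooooooooooooooooooooo
162 oooooooooooooooooooooooooooooooooooooooooo
168 oooooooooooooooooooooooooooooooooooooooooo
174 oooooooooooooooooooooooooooooooooooooooooo
180 ooooooooo.oooooooooooooooooooooooooooooooo
186 oooooooooooooo##############oooooooooooooo
192 ooooooooooo####################ooooooooooo
198 oo......oo#######################oooo.....
204 .......o##########################ooo.....
210 .......o##########################oo......
216 .......o###########################o......
222 .......o###########################o......
228 .......o##########################oo......
234 .......o##########################o.......
240 ......ooo#########################oo......
246 o#o...ooo########################ooo...o##
252 ######ooooo#####################ooooo#####
258 ######oooooo##################oooooo######
264 ######oooooooooo###########ooooooooo######
270 ######oooooooooooooooooooooooooooooo######
276 #######ooooooooooooooooooooooooooooo######
282 #######oooooooooooooooooooooooooooo#######
288 ########oooooooooooooooooooooooooo########
294 ##########################################
```

```bash
cat >> h.py <<'E'
def ascii(i,u0,v0,u1,v1,su=1,sv=2):
    hsv=cv2.cvtColor(i,cv2.COLOR_BGR2HSV)
    for v in range(v0,v1,sv):
        print(v,''.join('#' if h[2]<55 else ('J' if h[1]>50 and 12<h[0]<32 else ('.' if h[2]>190 else 'o')) for h in hsv[v,u0:u1:su]))
E
python3 - <<'E'
from h import *
i,K,M=cam('side');s=read_state();u,v=proj(K,M,s['ee_pos']).astype(int);print(u,v)
ascii(i,u-45,v-40,u+45,v+45)
E
```

```text
256 194
154 oooooJJJJJJJJooooooooooooooooo###############################o............................
156 oooooJJJJJJJJJoooooooooooooooo#JJJJ######################JJJ#o............................
158 oooooJJJJJJJJJooooooooo###ooooJJ##########################oJJo............................
160 ooooooJJJJJJJJJoooooooooooooooJ###########################oJ#o............................
162 ooooooJJJJJJJJJooooooooo###oooo###########################ooo.............................
164 ooooooJJJJJJJJJ.oooooooooooooooo##########################oo..............................
166 ooooooJJJJJJJJJoooooooooooooooo##############################oo..........................o
168 oooooooooooooooooooooooooooooo#################################oo................ooooooooo
170 oooooooooooooooooooooooooooooo#############################oo###o........ooooooooooooooooo
172 oooooooooooooooooooooooooooooo#######ooo##############ooo#######o..ooooooooooooooooooooooo
174 oooooooooooooooooooooooooooooo##################################o..ooooooooooooooooo######
176 ooooooooooooooooooooooooooooo##############
[... 2292 characters left out ...]
ooo.......o########################
226 oooooooooooooooooooooooooooooooooooooooooooooooooooooooooo.......oo#######################
228 ......ooooooooooooooooooooooooooooooooooooooooooooooooooooo.......o#######################
230 ......ooooooooooooooooooooooooooooooooooooooooooooooooooooo..o.....o######################
232 ........oo.ooooooooooooooooooooooooooooooooooooooooooooooooo........o#####################
234 ............ooooooooooooooooooooooooooooooooo.ooo...........oo......oo####################
236 .........oJo.oooooooooooooooooooooooooooooooo...o...........oo.......oo###################
238 ....ooJJJJJJJJooooooooooooooooooooooooooooo..........o.....oo.........o###################
```

```bash
python3 -m crank '-0.14 0 0 0 -1;0 0 0.15 0 -1;0 0 0.12 0 -1;0 0 0 0 -1' 5; python3 -m crank '0 0 0.04 0 -1;0 0 0 0 -1'; python3 -m crank '0 0 0.03 0 -1;0 0 0 0 -1'
```

```text
time: 18.2
ee_pos: [0.5442, 0.0461, 0.0489]
eef_rot: [0.059, 0.998, -0.001, -0.003]
ft_force: [-1.2, 0.2, -1.3]
width: 0.046
grip_force: 5.0
time: 18.4
ee_pos: [0.5466, 0.0461, 0.0442]
eef_rot: [0.059, 0.998, -0.0, 0.0]
ft_force: [0.1, 0.5, -0.7]
width: 0.046
grip_force: 5.0
time: 18.6
ee_pos: [0.5468, 0.0462, 0.0385]
eef_rot: [0.059, 0.998, 0.0, 0.0]
ft_force: [0.0, -1.1, 0.2]
width: 0.0461
grip_force: 5.0
```

```bash
python3 -m crank '-0.06 0 -0.02 0 -1;-0.06 0 -0.02 0 -1;-0.06 0 -0.01 0 -1;-0.06 0 -0.01 0 -1;-0.06 0 0 0 -1;-0.04 0 0 0 -1;0 0 0 0 -1' 3; cat >> h.py <<'E'
def side(w=40,up=40,dn=40):
    i,K,M=cam('side');s=read_state();u,v=proj(K,M,s['ee_pos']).astype(int);print(u,v)
    ascii(i,u-w,v-up,u+w,v+dn,1,2)
E
python3 -c "
from h import *
side(40,10,30)"
```

```text
time: 19.3
ee_pos: [0.6147, 0.0381, 0.0502]
eef_rot: [0.059, 0.998, -0.0, 0.0]
ft_force: [-0.1, -0.2, -2.2]
width: 0.0459
grip_force: 3.0
295 212
202 ............o###################################################o.........ooo...
204 oooooooooooooo#################################################o..........ooooo.
206 ooooooooooooooo################################################o..........oooooo
208 ooooooooooooooo##########################################ooooooo...........ooooo
210 oooooooooooooooo###############JJJJJJJJ#########JJJJJJ##o...................oooo
212 ooooooooooooooooo#########JJoJJJJJJJJJo#########JJJJJJJ##o.....................o
214 oooooooooooooooooo########JJJJJoJJJJJJJ#########JJJJJJJJ##o.....................
216 ooooooooooooooooooo########JJJJJJJJJJJJ#########JJJJJJJJ###o....................
218 ooooooooooooooooooo##########JJJJJJJJJJ#########JJJJJJJoo###o...................
220 oooooooooooooooooooo###########JJJJJJJJoJJJJJJJJJJJJJJJJJ#####o.................
222 ooooooooooooooooooooo#############JJJJJJJJJJJJJJJJJJJJJJ#######o................
224 oooooooooooooooooooooo#############JJJJJJJJJJJJJJJJJJ###########o...............
226 oooooooooooooooooooooo################JJJoJJJJoJJJJ##############o..............
228 ......ooooooooooooooooo#################JJJJJJJJ##################o.............
230 .....ooooooooooooooooooo#################oJJJ######################o............
232 ......ooooooooooooooooooo###########################################o...........
234 ............ooooooooooooo############################################o..........
236 .............ooooooooooooo############################################o.........
238 ................ooooooooooo############################################o........
240 ............oooooooooooooooo############################################o.......
```

```bash
python3 -m crank '0.17 0.03 -0.02 0 -1;0.16 0.02 0 0 -1;0 0 0.06 0 -1;0 0 0.03 0 -1;0 0 0 0 -1' 4; python3 -m crank '-0.05 0 0 0 -1;-0.05 0 0 0 -1;0 0 0 0 -1' 3;python3 -m crank '-0.05 0 0 0 -1;-0.05 0 0 0 -1;0 0 0 0 -1' 3; python3 -c "
from h import *
side(30,6,30)"
```

```text
time: 19.85
ee_pos: [0.5499, 0.0563, 0.0359]
eef_rot: [0.059, 0.998, 0.0, 0.0]
ft_force: [0.7, 1.2, -1.1]
width: 0.0458
grip_force: 4.0
time: 20.15
ee_pos: [0.5714, 0.0527, 0.0362]
eef_rot: [0.059, 0.998, -0.0, 0.001]
ft_force: [0.0, -0.3, -1.6]
width: 0.0462
grip_force: 3.0
time: 20.45
ee_pos: [0.5909, 0.0509, 0.0362]
eef_rot: [0.059, 0.998, -0.0, 0.001]
ft_force: [0.1, -0.7, -0.9]
width: 0.0461
grip_force: 3.0
285 214
208 ooooooooooooooooJJJ####################################o....
210 oooooooooooooooooJo#####################################o...
212 oooooooooooooooooJJJJJJJoJJJ#########J###################o..
214 ooooooooooooooooooJJJJJJJJJJ#########Jo###################o.
216 oooooooooooooooooooJJJJJJJJJ#########JJJ###################o
218 oooooooooooooooooooJJJJJJJJo#########JJJ####################
220 oooooooooooooooooooooJJJJJJJ#########JJo####################
222 oooooooooooooooooooooJJJJJJJ########JJJJJ###################
224 ooooooooooooooooooooooJJJJJJJJJJJJJJJJJJo###################
226 oooooooooooooooooooooooJJJJJJJJJJJJJJJJJo###################
228 ooooooooooooooooooooooooJJJJJJJJJJ##########################
230 ooooooooooooooooooooooooJJJ#################################
232 ....oooooooooooooooooooo####################################
234 ....ooooooooooooooooooooo###################################
236 .....ooooooooooooooooooooo##################################
238 ....ooooooooooooooooooooooo#################################
240 ...ooooooooooooooooooooooooo################################
242 ...oooooooooooooooooooooooooo###############################
```

```bash
python3 -m crank '-0.05 0 0 0 -1;-0.05 0 0 0 -1;-0.03 0 0 0 -1;0 0 0 0 -1;0 0 0.01 0 -1;0 0 0.01 0 -1;0 0 0 0 -1' 3;python3 -c "
from h import *
side(30,6,30)"
```

```text
time: 21.2
ee_pos: [0.6155, 0.048, 0.0324]
eef_rot: [0.059, 0.998, 0.0, 0.001]
ft_force: [1.4, -1.4, 1.1]
width: 0.0458
grip_force: 3.0
295 215
209 oooooo###########JJo################################o.......
211 ooooooo###########JJ################################o.......
213 ooooooo###########JJJJJJoJJ#####################o...........
215 oooooooo###########JJJJJJJJJ#########JJ##########o..........
217 ooooooooo##########JJJJJJJJJ#########JJ###########o.........
219 oooooooooo##########JJJJJJJJ#########JJo###########o........
221 oooooooooo##########JJJJJJJJ#########JJo############o.......
223 ooooooooooo##########JJJJJJJ########JJJJJ############o......
225 oooooooooooo##########JJJJJJJJJJJJJJJJJJJ#############o.....
227 ooooooooooooo#########JJJJJJJJJJJJJJJJoo###############o....
229 ooooooooooooo##########JJJJJJJJ#########################o...
231 oooooooooooooo###########################################o..
233 ....ooooooooooo###########################################o.
235 ....oooooooooooo############################################
237 .......oooooooooo###########################################
239 o..oooooooooooooo###########################################
241 ...ooooooooooooooo##########################################
243 ...oooooooooooooooo#########################################
```

```bash
python3 -m crank '0 0 0 0 0.2;0 0 0 0 0.4;0 0 0 0 1;0 0 0 0 1;0 0 0 0 1;0 0 -0.1 0 1;0 0 -0.2 0 1;0 0 -0.2 0 1;0 0 -0.2 0 1;0 0 -0.1 0 1' 3; python3 - <<'E'
from h import *
go(.52,-.2,.2,57.5)
s=read_state()
i,K,M=cam('wrist')
ascii(i,160,150,420,300,5,8)
E
```

```text
time: 22.25
ee_pos: [0.6164, 0.0481, 0.1961]
eef_rot: [0.059, 0.998, 0.001, 0.002]
ft_force: [0.5, 0.5, 0.3]
width: 0.0869
grip_force: 0.0
d units [ 0.332 -1.288 -0.023] yaw 0.286 (90deg)  tool y at 83.2 q7 1.41 ee [0.616 0.048 0.196] t 22.25
150 .........oo#########################################
158 o###################################################
166 #####################JJJJJJJJJ######################
174 #####################JJJJJJJJJJ###############JJ####
182 ####################JJJJ###JJJJ############JJJJJJJJ#
190 ####################J.########J########JJJJJJJJJJJ..
198 ####################J#ooooo###J#########JJJJJJJJJJJJ
206 ####################Jooooo####J#########JJJ..J######
214 ####################Jooooo####J##########JJ.J#######
222 ####################J.oo#####oJ###########JJ########
230 ####################################oo.....JJ#######
238 #########################ooo................JJ######
246 ###############oo............................#Jo###o
254 #########..................................#####....
262 ..o######..................................######...
270 .########..................................########.
278 #########...........................ooooooo#########
286 ########o..........................ooo.....#########
294 ####################################################
```

```bash
cat >> h.py <<'E'
def jars():
    i,K,M=cam('top');hsv=cv2.cvtColor(i,cv2.COLOR_BGR2HSV).astype(int)
    b=i.astype(int);reg=np.zeros(b.shape[:2],np.uint8);reg[160:300,195:375]=1
    pale=((b[:,:,2]-b[:,:,0]>14)&(b[:,:,2]>130)&(reg>0)).astype(np.uint8)
    n,l,st,ce=cv2.connectedComponentsWithStats(pale)
    for k in range(1,n):
        if st[k,4]<40: continue
        ys,xs=np.where(l==k);r=cv2.minAreaRect(np.c_[xs,ys].astype(np.float32))
        bx=cv2.boxPoints(r);w=[onz(K,M,p,.046)[:2] for p in bx];c=onz(K,M,r[0],.046)[:2]
        # dark pixels nearby = cap
        yy,xx=np.mgrid[0:420,0:560];d=(b.max(2)<60)&(np.hypot(xx-r[0][0],yy-r[0][1])<17)
        capc=onz(K,M,(xx[d].mean(),yy[d].mean()),.036)[:2] if d.any() else None
        e=[np.hypot(*(w[1]-w[0])),np.hypot(*(w[2]-w[1]))]
        v=(w[1]-w[0]) if e[0]>e[1] else (w[2]-w[1])
        print("px",np.round(r[0],1),"body c",c.round(4),"sides",np.round(e,3),"long axis",np.degrees(np.arctan2(v[1],v[0])).round(1),"dark",None if capc is None else capc.round(3),d.sum())
E
python3 -m crank '0.2 0 0 0 1;0.2 0 0 0 1;0.2 0 0 0 1;0.2 0 0 0 1;0.2 0 0 0 1;0 0 0 0 1'; python3 - <<'E'
from h import *
jars()
E
```

```text
time: 22.9
ee_pos: [0.4128, 0.0723, 0.1918]
eef_rot: [0.058, 0.998, 0.001, -0.001]
ft_force: [0.3, -0.3, 1.0]
width: 0.0873
grip_force: 0.0
px [261.3 239.6] body c [0.4561 0.0354] sides [0.008 0.113] long axis -161.5 dark [0.445 0.005] 168
px [256.2 241.1] body c [0.4511 0.0513] sides [0.008 0.11 ] long axis -161.3 dark [0.448 0.012] 95
px [236.5 236.1] body c [0.4659 0.1121] sides [0.083 0.048] long axis -72.8 dark None 0
px [222.5 252.2] body c [0.416  0.1539] sides [0.008 0.109] long axis -162.0 dark [0.418 0.191] 93
px [217.1 253.1] body c [0.4129 0.1704] sides [0.008 0.11 ] long axis -161.7 dark [0.42  0.191] 97
px [250.5 272.4] body c [0.3554 0.067 ] sides [0.047 0.169] long axis -170.4 dark None 0
px [288. 257.] body c [ 0.4034 -0.0472] sides [0.031 0.018] long axis -89.4 dark [ 0.411 -0.013] 197
```

```bash
python3 -m crank '0 0 -0.2 0.095 1;0 0 -0.1 0.095 1;0 0 0 0.06 1;0 0 0 0 1' 20; python3 - <<'E'
from h import *
go(.5375,-.411,.24,60)
E
```

```text
time: 23.35
ee_pos: [0.4176, 0.0716, 0.2525]
eef_rot: [0.254, 0.967, 0.0, 0.0]
ft_force: [-0.5, 0.5, -0.4]
width: 0.0868
grip_force: 0.0
d units [-1.706 -1.809  0.062] yaw 0.007 (90deg)  tool y at 60.6 q7 0.73 ee [0.418 0.072 0.252] t 23.35
```

```bash
python3 -m crank '-0.155 -0.165 0 0 1;-0.155 -0.165 0 0 1;-0.155 -0.165 0 0 1;-0.155 -0.165 0 0 1;-0.155 -0.165 0 0 1;-0.155 -0.165 0 0 1;-0.155 -0.165 0 0 1;-0.155 -0.165 0 0 1;-0.155 -0.165 0 0 1;-0.155 -0.165 0 0 1'; python3 -m crank '-0.156 -0.159 0 0 1;0 0 0 0 1;0 0 0 0 1'; python3 - <<'E'
from h import *
go(.5375,-.411,.128,60)
i,K,M=cam('wrist');cv2.imwrite('pics/w6.png',i)
ascii(i,160,150,420,300,5,8)
print(proj(K,M,[.5375,-.411,.17]))
i,K,M=cam('top');print(i[245,290],i[238,325],i[215,300])
cv2.imwrite('pics/t6.png',i);ascii(i,270,210,365,285)
E
```

```text
time: 24.35
ee_pos: [0.5264, -0.3696, 0.2509]
eef_rot: [0.25, 0.968, -0.0, -0.001]
ft_force: [0.3, 0.1, 1.2]
width: 0.0875
grip_force: 0.0
time: 24.65
ee_pos: [0.5367, -0.4122, 0.2502]
eef_rot: [0.252, 0.968, -0.001, -0.002]
ft_force: [-0.4, 0.8, -0.0]
width: 0.0871
grip_force: 0.0
d units [-0.002  0.008  0.611] yaw 0.008 (90deg)  tool y at 60.8 q7 1.88 ee [ 0.537 -0.412  0.25 ] t 24.65
150 oooooooooooooooooooooooooooo#ooooooooooooooooooooooo
158 oooooooooooooooooooooooo###ooooooooooooooooooooooooo
166 oooooooooooooooooooooo##oooooooooooooooooooooooooooo
174 ooooooooooooooooooo#####o#oooooooooooooooooooooooooo
182 oooooooooooooooooo#ooooooooo#ooooooooooooooooooooooo
190 oooooooooooooooooooooooo####oooooooooooooooooooooooo
198 ooooooooooooooooooooooo#####oooooooooooooooooooooooo
206 ooooooooooooooooooooooo#ooo##oooooooooooooooJJoooooo
214 oooooooooooooooooooooooooooo#ooooooooooooooJJJJooooo
222 oooooooooooooooooooooooooooooooooooooooooooJJJJooooo
230 ooooooooooooooooooooooooooooooooooooooooooooooJJoooo
238 oooooooooooooooooooooooooooooooooooooooooooooooooooo
246 ooooo#oooooooooooooooo
[... 3542 characters left out ...]

272 ooooooooooooooooooooooooooooooooooooooooooooooooooooooooooooooooooooooooooooooo#######JJooooooo
274 ooooooooooooooooooooooooooooooooooooooooooooooooooooooooooooooooooooooooooooo############JJoooo
276 ooooooooooooooooooooooooooooooooooooooooooooooooooooooooooooooooooooooooooooooo#########JoJJJJo
278 oooooooooooooooooooooooooooooooooooooooooooooooooooooooooooooooooooooooooooJooJooooo#####JJJJJJ
280 ooooooooooooooooooooooooooooooooooooooooooooooooooooooooooooooooooooooooooooooooooooooJJ####JJo
282 oooooooooooooooooooooooooooooooooooooooooooooooooooooooooooooooooooooooooooooooooooooooooJ####J
284 ooooooooooooooooooooooooooooooooooooooooooooooooooooooooooooooooooooooooooooooooooooooooooooJ##
```

```bash
python3 -m crank '0 0 0.2 0 1;0 0 0.2 0 1;0 0 0.2 0 1;0 0 0.01 0 1;0 0 0 0 -1;0 0 0 0 -1;0 0 0 0 -1;0 0 0 0 -1;0 0 0 0 -1;0 0 0 0 -1' 20; python3 -m crank '0 0 0 0 -1;0 0 0 0 -1;0 0 0 0 -1'
```

```text
time: 25.75
ee_pos: [0.5376, -0.4108, 0.1305]
eef_rot: [0.253, 0.968, 0.0, 0.0]
ft_force: [0.3, -0.7, -0.6]
width: 0.0468
grip_force: 0.0
time: 26.05
ee_pos: [0.5373, -0.4109, 0.1301]
eef_rot: [0.253, 0.968, -0.0, -0.0]
ft_force: [0.4, 1.5, -2.4]
width: 0.0234
grip_force: 20.1
```

```bash
python3 -m crank '0 0 0 0 -1;0 0 -0.1 0 -1;0 0 -0.2 0 -1;0 0 -0.2 0 -1;0 0 0 0 -1' 25; python3 - <<'E'
from h import *
go(.4557,-.273,.23)
i,K,M=cam('side');s=read_state();u,v=proj(K,M,s['ee_pos']).astype(int);print(u,v,proj(K,M,s['ee_pos']-[0,0,.115]));ascii(i,u-30,v-20,u+40,v+80,1,3)
E
```

```text
time: 26.55
ee_pos: [0.5387, -0.4126, 0.2359]
eef_rot: [0.253, 0.968, -0.001, 0.004]
ft_force: [-0.3, -1.2, -1.9]
width: 0.0234
grip_force: 25.0
d units [0.703 0.406 0.024] yaw 0 (90deg)  tool y at 60.7 q7 1.88 ee [ 0.539 -0.413  0.236] t 26.55
322 293 [315.95092861 349.36110775]
273 ###########################################################JJ#o.......
276 ##################################ooo########ooooo###########o........
279 ##################################oooo######################o.........
282 ##########################################################o...........
285 ###########################################################o..........
288 #############################################################o........
291 ##############################################################o.......
294 #######################################################ooo............
297 ..ooo#################################################o...............
300 .............oooo#####################################o...............
303 .....................ooooo###################o#######o...........
[... 1030 characters left out ...]
.......oooJJJJJJJJJJJJJJJ
348 .oooooooooooooooooooooooo##ooooooooooooo.............ooJJJJJJJJJJJJJJJ
351 ooooooooooooooooooooooooooooooooooooooooo...............oJJJJJJJJJJJJ.
354 ooooooooooooooooooooooooooooooooooooooooooo....................oo.....
357 o##ooooooooooooooooooooooooooooooooooooooooo..........................
360 ooo#ooooooooooooooooooooooo#ooooooooooooooooo.........................
363 oo###oooooooooooooooooooooo##oooooooooooooooooo.......................
366 oo##oooooooooooooooooooooo##oooooooooooooooooooo......................
369 o###ooooooooooooooooooooooooooooooooooooooooooooo.....................
372 oo##oooooooooooooooooooooooooooooooooooooooooooooo....................
```

```bash
python3 -m crank '0.176 0.1015 0 0 -1;0.176 0.1015 0 0 -1;0.176 0.1015 0 0 -1;0.175 0.1015 0 0 -1;0 0 0 0 -1;0 0 0 0 -1'; python3 - <<'E'
from h import *
go(.4557,-.273,.128)
i,K,M=cam('side')
for n,p in (("rim",[.4557,-.273,.045]),("tip",read_state()['ee_pos']-[0,0,.115]),("TCP",read_state()['ee_pos'])):print(n,proj(K,M,p).round())
ascii(i,215,225,295,350,1,3)
E
```

```text
time: 27.2
ee_pos: [0.4543, -0.2698, 0.2294]
eef_rot: [0.251, 0.968, 0.001, -0.0]
ft_force: [0.7, -0.2, -1.3]
width: 0.0235
grip_force: 25.0
d units [-0.014 -0.012  0.507] yaw 0 (90deg)  tool y at 60.9 q7 1.61 ee [ 0.454 -0.27   0.229] t 27.2
rim [249. 318.]
tip [247. 290.]
TCP [246. 237.]
225 #################################oooooo###o..................o###########oJJJJJJ
228 ##################################ooooo###o...................o##########JJJJJJJ
231 ########################oo########oo######o....................oo###############
234 .........oooo###################o#oooooo........................oo##############
237 ....JJJ............o##############ooo#o...........................o#############
240 JJJJJJJJJJJJJ......o##############oooooo...........................o############
243 JJJ.JJJJJJ.JJJJJJ..oooo###########ooo#o.............................o###########
246 .JJJJJJJJJJJJJJJJJJJJJJoooooooo###oooooo.............................o##########
249 JJJJJJJJJ.JJJ.JJJJJJJJJJJ#ooooooooooo#o...............................oo########
252 JJJJJJ..JJJ.JJJJJJJJJooooooooooooooooooo
[... 2060 characters left out ...]
....................
327 ooooooooooooo....ooooooooooooooooooooooooooooooooooo............................
330 ooooooooo.....oooooooooooooooooooooooooooooooooooooo............................
333 ooooooo......ooooooooooooooooooooooooooooooooooooooo............................
336 ooooo.........oooooooooooooooooooooooooooooooooooooo............................
339 ..............oooooooooooooooooooooooooooooooooooooo............................
342 .................oo.oooooooooooooooooooooooooooooo..............................
345 .....................ooooooooooooooooooooooooooo................................
348 ............................oooooooooooooo.....................ooo............oo
```

```bash
python3 -m crank '-0.014 -0.012 0.1 0 -1;0 0 0.15 0 -1;0 0 0.15 0 -1;0 0 0.1 0 -1;0 0 0 0 -1;0 0 0 0 -1;0 0 0 0 -1'; python3 -m crank '0 0 0 0 -1;0 0 0 0 -1;0 0 0 0 -1;0 0 0 0 -1;0 0 0 0 -1;0 0 0 0 -1'
```

```text
time: 27.95
ee_pos: [0.4564, -0.2756, 0.1312]
eef_rot: [0.253, 0.967, -0.0, 0.001]
ft_force: [-0.7, -0.7, -2.0]
width: 0.0234
grip_force: 25.0
time: 28.55
ee_pos: [0.4558, -0.2746, 0.1301]
eef_rot: [0.253, 0.968, 0.0, 0.0]
ft_force: [-0.4, 0.6, -2.8]
width: 0.0235
grip_force: 25.0
```

```bash
python3 -m crank '0 0 0.015 0 -1;0 0 0 0 -1;0 0 0 0 -1;0 0 0 0 -1;0 0 0 0 -1;0 0 -0.15 0 -1;0 0 -0.2 0 -1;0 0 -0.2 0 -1;0 0 0 0 -1'; python3 -c "
from h import *
go(.5373,-.4109,.23)"
```

```text
time: 29.45
ee_pos: [0.4577, -0.2762, 0.2421]
eef_rot: [0.253, 0.968, -0.0, 0.004]
ft_force: [-0.2, -0.9, -2.1]
width: 0.023
grip_force: 25.0
d units [-0.676 -0.393  0.065] yaw 0 (90deg)  tool y at 60.7 q7 1.61 ee [ 0.458 -0.276  0.242] t 29.45
```

```bash
python3 -m crank '-0.17 -0.1 0 0 -1;-0.17 -0.1 0 0 -1;-0.17 -0.1 0 0 -1;-0.166 -0.093 0 0 -1;0 0 0 0 -1;0 0 0 0 -1;0 0 0 0 -1'; python3 -c "
from h import *
import time
go(.5373,-.4109,.1301)"; python3 -m crank '0 0 0 0 -1'; python3 -c "
from h import *
go(.5373,-.4109,.1301)"
```

```text
time: 30.15
ee_pos: [0.5351, -0.4086, 0.2368]
eef_rot: [0.252, 0.968, 0.0, -0.0]
ft_force: [0.4, 0.2, -2.1]
width: 0.0235
grip_force: 25.0
d units [-0.016 -0.005  0.533] yaw 0 (90deg)  tool y at 60.8 q7 1.9 ee [ 0.535 -0.409  0.237] t 30.15
time: 30.25
ee_pos: [0.5354, -0.4082, 0.2375]
eef_rot: [0.252, 0.968, 0.001, 0.0]
ft_force: [0.5, 0.2, -1.6]
width: 0.0236
grip_force: 25.0
d units [-0.015 -0.008  0.537] yaw 0 (90deg)  tool y at 60.8 q7 1.9 ee [ 0.535 -0.408  0.238] t 30.25
```

```bash
python3 -m crank '-0.014 -0.007 0.1 0 -1;0 0 0.1 0 -1;0 0 0 0 -1;0 0 0 0 -1'; python3 -c "
from h import *
go(.5373,-.4109,.1301)"
```

```text
time: 30.65
ee_pos: [0.5372, -0.4111, 0.198]
eef_rot: [0.252, 0.968, 0.0, 0.0]
ft_force: [-0.6, -0.1, -1.3]
width: 0.0231
grip_force: 25.0
d units [0.    0.001 0.339] yaw 0 (90deg)  tool y at 60.8 q7 1.92 ee [ 0.537 -0.411  0.198] t 30.65
```

```bash
python3 -m crank '0 0 0.08 0 -1;0 0 0.08 0 -1;0 0 0.08 0 -1;0 0 0.06 0 -1;0 0 0.03 0 -1;0 0 0 0 -1;0 0 0 0 -1'
```

```text
time: 31.35
ee_pos: [0.5371, -0.412, 0.131]
eef_rot: [0.253, 0.968, -0.0, 0.0]
ft_force: [-0.3, -0.5, -1.7]
width: 0.0233
grip_force: 25.0
```

```bash
python3 -m crank '0 0 0.01 0 -1;0 0 0 0 -1;0 0 0 0 -1;0 0 0 0 -0.4;0 0 0 0 0;0 0 0 0 1;0 0 0 0 1;0 0 0 0 1;0 0 0 0 1;0 0 0 0 1'; python3 -m crank '0 0 -0.1 0 1;0 0 -0.2 0 1;0 0 -0.2 0 1;0 0 -0.1 0 1;0 0 0 0 1'; python3 - <<'E'
from h import *
i,K,M=cam('side')
print(proj(K,M,[.5373,-.411,.17]),proj(K,M,[.5373,-.411,.09]))
ascii(i,290,310,350,390,1,2)
a=cv2.imread('pics/side0.png').astype(int);d=np.abs(a-i).max(2)
print("diff in handle area",(d[320:380,300:345]>40).sum(), "rows",np.where((d[320:400,300:345]>40).any(1))[0]+320)
go(.52,-.2,.2,57.5)
E
```

```text
time: 32.35
ee_pos: [0.537, -0.4119, 0.129]
eef_rot: [0.253, 0.968, 0.0, -0.0]
ft_force: [0.5, -0.4, -0.7]
width: 0.0662
grip_force: 0.0
time: 32.85
ee_pos: [0.5378, -0.413, 0.2528]
eef_rot: [0.253, 0.968, -0.001, 0.002]
ft_force: [1.1, -0.4, -1.1]
width: 0.0863
grip_force: 0.0
[317.90495937 325.24641044] [313.98410926 360.78379182]
310 ...............ooo###############o..........................
312 ......................oooo#######o..........................
314 ..............................oooo..........................
316 ............................................................
318 ............................................................
320 ............................................................
322 ..........................ooooo.............................
324 ........................oooooooooo..........................
326 ......................ooooooooooooo.........................
328 .....................ooooooooooooooo........................
330 ....................ooooooo....oooooo.......................
332 ooo.................ooooooooooooooooo.........
[... 1379 characters left out ...]

376 oooooooooo##oooooooooooooooooooooooooooooooooooooooooo......
378 oooooooooo##oooooooooooooooooooooooooooooooooooooooooo......
380 ooooooooooo##oooooooooooooooooooooooooooooooooooooooo.......
382 ooooooooooo###ooooooooooooooooooooooooooooooooooooooo.......
384 oooooooooo####ooooooooooooooooooooooooooooooooooooooo.......
386 oooooooooo##o##oooooooooooooooooooooooooooooooooooooo.......
388 oooooooooo#####ooooooooooooooooooooooooooooooooooooooo......
diff in handle area 60 rows [324 326 327 328 329 330 331 332 333 334 335 336 337 338 339 340 341 342
 343 345 347 348 349 355 356 361 365 366]
d units [0.595 0.884 0.251] yaw 0.036 (90deg)  tool y at 60.7 q7 1.9 ee [ 0.537 -0.412  0.25 ] t 32.9
```

```bash
python3 -m crank '0.15 0.16 0 0.036 1;0.15 0.16 0 0 1;0.15 0.16 0 0 1;0.15 0.16 0 0 1;0.1 0.2 0 0 1;0 0.1 0 0 1;0 0 0.1 0 1;0 0 0 0 1' 5; python3 - <<'E'
from h import *
go(.493,-.185,.006,58)
i,K,M=cam('wrist')
for n,p in (("base top",[.4438,-.1539,.046]),("cap",[.519,-.202,.036]),("shoulder",[.5007,-.1898,.046])):print(n,proj(K,M,p).round())
ascii(i,150,90,410,300,5,8)
E
```

```text
time: 33.7
ee_pos: [0.5165, -0.1775, 0.2264]
eef_rot: [0.279, 0.96, -0.0, -0.002]
ft_force: [-0.6, 0.5, -0.3]
width: 0.0867
grip_force: 0.0
d units [ 0.075 -0.092  1.103] yaw -0.004 (90deg)  tool y at 57.6 q7 1.39 ee [ 0.517 -0.178  0.226] t 33.7
base top [267. 111.]
cap [268. 199.]
shoulder [268. 181.]
90 .............ooooooooooooooooooooooooo..ooooooooo...
98 .............oooooooooooooooooooooooo.ooooooooooo...
106 ..............oooooooooooooooooooooo..ooooooooooo...
114 ..............ooooooJJJJJJJJJooooooooooooooooooo....
122 ..............ooooooJJJJJJJJJooooooooooooooooooo....
130 ...............oooooJJoJJJoJJ..........oooooooo.....
138 ....................JJJJJJJoJ.......................
146 .....oooooo.........J........o......................
154 ...ooooooooo........JJ...J...o......................
162 ..ooooooooooo.......................................
170 oooooooooooooo......J............................o##
178 oo#oooooooo##o.........JJJJJJ..................o####
186 oooooooooooo#........o######o...............o#######
194 ooooooooooooo........o######o.............o#########
202 ooooooooooo............................o############
210 ..oooooooo...........................o##############
218 ..................................o#################
226 o...............................o###################
234 ..............................######################
242 ..............................o#####################
250 o.....o###o....................o####################
258 #o...######......................###################
266 oooo#######.......................##################
274 oo#########........................#################
282 ###########.........................o###############
290 ###########oooooooooooooooooooooooooo#######o#######
298 ####################################################
```

```bash
python3 -m crank '0.075 -0.08 0.1 0 1;0 0 0.2 0 1;0 0 0.2 0 1;0 0 0.2 0 1;0 0 0.2 0 1;0 0 0.15 0 1;0 0 0.05 0 1;0 0 0 0 1' 5; python3 -c "
from h import *
go(.493,-.185,.006,58)";  python3 -m crank '0 0 0 0 -1;0 0 0 0 -1;0 0 0 0 -1;0 0 0 0 -1;0 0 0 0 -1;0 0 0 0 -1;0 0 0 0 -1;0 0 0 0 -1'
```

```text
time: 34.55
ee_pos: [0.4956, -0.1848, 0.0087]
eef_rot: [0.28, 0.96, -0.0, -0.001]
ft_force: [0.7, 1.3, 0.8]
width: 0.0872
grip_force: 0.0
d units [ 0.01  -0.008  0.013] yaw -0.006 (90deg)  tool y at 57.4 q7 1.58 ee [ 0.496 -0.185  0.009] t 34.55
time: 35.35
ee_pos: [0.4964, -0.184, 0.0092]
eef_rot: [0.28, 0.96, 0.0, 0.0]
ft_force: [-0.7, 0.5, 3.8]
width: 0.0462
grip_force: 4.9
```

```bash
python3 -m crank '0 0 -0.1 0 -1;0 0 -0.25 0 -1;0 0 -0.25 0 -1;0 0 0 0 -1' 4; cat >> h.py <<'E'
def held(L=.06):
    s=read_state();i,K,M=cam('wrist');Q=R.from_quat(s['eef_rot']).as_matrix();G=s['ee_pos']-Q[:,2]*.019
    for th in range(0,91,15):
        t=np.radians(th);ax=Q[:,0]*np.cos(t)+Q[:,2]*np.sin(t);up=-Q[:,2]*np.cos(t)+Q[:,0]*np.sin(t)
        print(th,"bottom edge row",proj(K,M,G+ax*L-up*.023)[1].round(),"top edge row",proj(K,M,G+ax*L+up*.023)[1].round())
    ascii(i,180,70,400,300,5,8)
E
python3 -c "
from h import *
held();go(.67,-.142,.12,92)"
```

```text
time: 35.75
ee_pos: [0.4993, -0.1855, 0.1347]
eef_rot: [0.28, 0.96, 0.001, 0.004]
ft_force: [0.4, -0.9, -2.2]
width: 0.046
grip_force: 4.0
0 bottom edge row 146.0 top edge row 161.0
15 bottom edge row 159.0 top edge row 145.0
30 bottom edge row 176.0 top edge row 142.0
45 bottom edge row 196.0 top edge row 148.0
60 bottom edge row 219.0 top edge row 162.0
75 bottom edge row 244.0 top edge row 180.0
90 bottom edge row 269.0 top edge row 201.0
70 .oo...oo.....oooooooo.o.oooooooooooooooo.ooo
78 ......oo...o.o.oo.oooooooooooooooooooooooooo
86 ..oooo.oo.oooooo.ooooooooooooooooooooooooooo
94 ......oooooo.oooo.o.oooooooooooooooooo..oooo
102 ...oooo..o.oooooo.o...oooooooooooooooo...ooo
110 ....o..o.ooo..ooo.oooooooooooooooooooo..oooo
118 ....ooo.o.o.o.ooo..ooooooooooooooooooo..oooo
126 .......o.o.o....o...ooooooooooooooooo...oooo
134 ..o.....oooo....oooo.ooooooooooooooooo..oooo
142 ..o.o..o..o.ooooooooooo.oooooooooooooooooooo
150 ..oo...o...o...o.o..oo.ooooooooooooooo..oooo
158 ...oooo.oooooooooooooooooooooooooooooooooooo
166 oo..oo.....oooooooooooooooooo..oooooo......o
174 ooooo.........oJJ
[... 169 characters left out ...]
.....
206 ..ooooo......JJJJJJJJJJJJJJJJJo.............
214 ...ooo.......JJJJJJJJJJJJJJJJJJ.............
222 ....oo......oJJJJJJJJJJJJJJJJJJ.............
230 ooooo.......JJJJJJJJJJJJJJJJJJJo..........o#
238 ooo.........JJJJJJJJJJJJJJJJJJJJ........####
246 ooo......oo.JJJJJJ#######JJJJJJJ.#o..o######
254 oo......o###JJJ#############JJJJ############
262 ##......####JJ################JJ############
270 ##....o#####J#################J#############
278 JJ...#######J#############################JJ
286 JJ.o#####################################JJJ
294 ###########################################J
d units [-0.611  0.641  0.063] yaw -0.383 (90deg)  tool y at 57.5 q7 1.46 ee [ 0.498 -0.184  0.132] t 35.8
```

```bash
python3 -m crank '0 0 0 -0.095 -1;0 0 0 -0.095 -1;0 0 0 -0.095 -1;0 0 0 -0.095 -1;-0.18 0.05 0 0 -1;-0.18 0.05 0 0 -1;-0.18 0.05 0 0 -1;-0.17 0.05 0 0 -1;0 0 0 0 -1;0 0 0 0 -1' 4; python3 -c "
from h import *
go(.64,-.142,.06,92)"
```

```text
time: 36.8
ee_pos: [0.6363, -0.1396, 0.1267]
eef_rot: [-0.015, 1.0, -0.0, -0.002]
ft_force: [0.1, -0.7, -1.7]
width: 0.046
grip_force: 4.0
d units [-0.019 -0.013  0.333] yaw -0.003 (90deg)  tool y at 91.7 q7 1.99 ee [ 0.636 -0.14   0.127] t 36.8
```

```bash
python3 -m crank '0 0 0.15 0 -1;0 0 0.15 0 -1;0 0 0.04 0 -1;0 0 0 0 -1' 4; python3 -m crank '0 0 0.02 0 -1;0 0 0 0 -1';python3 -m crank '0 0 0.02 0 -1;0 0 0 0 -1';python3 -m crank '0 0 0.02 0 -1;0 0 0 0 -1'
```

```text
time: 37.2
ee_pos: [0.6354, -0.1402, 0.06]
eef_rot: [-0.014, 1.0, 0.0, -0.001]
ft_force: [-1.2, 0.9, -0.5]
width: 0.0457
grip_force: 4.0
time: 37.4
ee_pos: [0.6375, -0.1401, 0.0581]
eef_rot: [-0.015, 1.0, 0.0, 0.001]
ft_force: [-0.1, -0.2, -1.6]
width: 0.0459
grip_force: 4.0
time: 37.6
ee_pos: [0.6375, -0.1401, 0.0539]
eef_rot: [-0.015, 1.0, -0.0, 0.001]
ft_force: [-0.7, 0.2, 3.0]
width: 0.046
grip_force: 4.0
time: 37.8
ee_pos: [0.6378, -0.1401, 0.0497]
eef_rot: [-0.015, 1.0, -0.0, 0.001]
ft_force: [2.0, -1.3, 1.4]
width: 0.0458
grip_force: 4.0
```

Contact. Drag a little towards the robot, then release.

```bash
python3 -m crank '0.04 0 0 0 -1;0.03 0 0.01 0 -1;0 0 0 0 -1;0 0 0 0 0.2;0 0 0 0 0.4;0 0 0 0 1;0 0 0 0 1;0 0 0 0 1' 3; python3 -m crank '0 0 0 0 1;0 0 -0.1 0 1;0 0 -0.2 0 1;0 0 -0.2 0 1;0 0 -0.2 0 1;0.2 0 0 0 1;0.2 0 0 0 1;0 0 0 0 1'; python3 - <<'E'
from h import *
i,K,M=cam('wrist')
ascii(i,160,100,420,300,5,8)
go(.44,-.06,.2,40)
E
```

```text
time: 38.6
ee_pos: [0.623, -0.1402, 0.047]
eef_rot: [-0.015, 1.0, 0.0, -0.0]
ft_force: [1.0, 0.3, 0.5]
width: 0.0762
grip_force: 0.0
time: 39.4
ee_pos: [0.5385, -0.1439, 0.1868]
eef_rot: [-0.013, 1.0, 0.001, -0.001]
ft_force: [-0.2, -2.0, -0.2]
width: 0.0872
grip_force: 0.0
100 ooo##oo...........oooooooooooooooooooooooooooooooooo
108 oo###o............oooooooooooooooooooooooooooooooooo
116 oo##o.............oooooooooooooooooooooooooooooooooo
124 o#o...............oooooooooooooooooooooooooooooooooo
132 ..................oooooooooooooooooooooooooooooooooo
140 ..................oooooooooooooooooooooooooooooooooo
148 ..................oooooooooooooooooooooooooooooooooo
156 ..................oooooooooooooooooooooooooooooooooo
164 ...................oooooooo.oo................oooooo
172 ....................................................
180 ....................................................
188 ....................................................
196 ....................................................
204 ....................................................
212 ....................................................
220 ............................oo...ooooooooooooooooooo
228 ..............######################################
236 ..............######################################
244 ..............######################################
252 ....####o.....########JJJJJJJJ######################
260 ...######.....########JJJJJJJJJ#####################
268 .o#######.....o######JJJJJJJJJJ#####################
276 #########.....o######JJJJJJJJJJ#####################
284 #########.....o######JJJ####JJJ#####################
292 ####################################################
d units [ 0.494  0.429 -0.062] yaw 0.574 (90deg)  tool y at 91.6 q7 1.93 ee [ 0.541 -0.143  0.187] t 39.45
```

```bash
python3 -m crank '0.2 0.1 0 0 1;0.2 0.15 0 0 1;0.1 0.1 -0.1 0 1;0 0 0 0.095 1;0 0 0 0.095 1;0 0 0 0.095 1;0 0 0 0.095 1;0 0 0 0.095 1;0 0 0 0.095 1;0 0 0 0 1' 5; python3 - <<'E'
from h import *
go(.445,-.0766,.008,40)
i,K,M=cam('wrist')
for n,p in (("base top",[.4062,-.0308,.046]),("cap",[.4629,-.0975,.036])):print(n,proj(K,M,p).round())
ascii(i,150,60,410,300,5,8)
E
```

```text
time: 40.45
ee_pos: [0.4418, -0.0755, 0.2074]
eef_rot: [0.421, 0.907, 0.0, 0.0]
ft_force: [-0.4, -1.0, 0.4]
width: 0.0873
grip_force: 0.0
d units [-0.014  0.009  0.997] yaw 0.003 (90deg)  tool y at 40.3 q7 0.72 ee [ 0.442 -0.076  0.207] t 40.45
base top [288. 130.]
cap [288. 218.]
60 ......oooooooooooooooooooooooooooo.oooooooooo.......
68 ......ooooooooooooooooooooooooooooooooooooooo.......
76 ......ooooooooooooooooooooooooooooooooooooooo.......
84 .......ooooooooooJJJJJJJJJJoooooo..ooooooooo........
92 .......ooooooooooJJJJJJJJJJooooo...ooooooooo........
100 .......ooooooooooJJJJJJJJJJoooo...oooooooooo........
108 .......ooooooooooJJJJJJJJJJooo....oooooooooo........
116 o......ooooooooooJJJJJJJJJJooooooooooooooooo........
124 oooo...ooooooooooJJJJJJJJJJooo.oo.oooooooooo........
132 #oooo...oooooooooJJJJJJJJJJooooooooooooooooo........
140 o###oo...ooooooooJ.................ooooo.o..........
148 oo###oo..........oJJJJJJJJJ.........................
156 oooo##oo..........o#######o.........................
164 oooooo##oo........o#######o.........................
172 oooooo###o.........o#
[... 186 characters left out ...]
................
204 oooooooo..o......o.....oooooooo.....................
212 ooo....................oooooooo.....................
220 .......................oooooooo....................o
228 ......o.............o.oooooooooo..................##
236 ..............o.........ooooooo.................o###
244 .......oo......................................#####
252 ......#####..................................#######
260 ....o######.................................########
268 ...o#######...............................o#########
276 .o#########..............................###########
284 ###########............................o############
292 ####################################################
```

```bash
python3 - <<'E'
from h import *
i,K,M=cam('wrist')
b=onz(K,M,(259.5,82),.046);c=onz(K,M,(259.5,176),.036);d=(c-b)[:2];n=np.hypot(*d);print(b,c,n,np.degrees(np.arctan2(d[1],d[0])))
g=b[:2]+d/n*.06;print(g);a=np.degrees(np.arctan2(d[1],d[0]))+90;go(g[0],g[1],.008,a)
E
```

```text
[ 0.35953179 -0.01602622  0.046     ] [ 0.41340593 -0.08320362  0.036     ] 0.08611171083013326 -51.27149755655654
[ 0.39706964 -0.06283338]
d units [ 0.194 -0.127  0.996] yaw 0.021 (90deg)  tool y at 40.7 q7 0.73 ee [ 0.442 -0.076  0.207] t 40.55
```

```bash
python3 -m crank '0.19 -0.12 0 0.01 1;0 0 0.2 0 1;0 0 0.2 0 1;0 0 0.2 0 1;0 0 0.2 0 1;0 0 0.15 0 1;0 0 0.045 0 1;0 0 0 0 1;0 0 0 0 1' 5; python3 -c "
from h import *
go(.397,-.063,.008,39)";  python3 -m crank '0 0 0 0 -1;0 0 0 0 -1;0 0 0 0 -1;0 0 0 0 -1;0 0 0 0 -1;0 0 0 0 -1;0 0 0 0 -1;0 0 0 0 -1'
```

```text
time: 41.45
ee_pos: [0.3991, -0.0622, 0.0093]
eef_rot: [0.426, 0.905, 0.0, 0.001]
ft_force: [0.4, 0.0, 0.7]
width: 0.0869
grip_force: 0.0
d units [ 0.004 -0.011  0.006] yaw 0.006 (90deg)  tool y at 39.6 q7 0.83 ee [ 0.399 -0.062  0.009] t 41.45
time: 42.25
ee_pos: [0.3981, -0.0623, 0.0081]
eef_rot: [0.427, 0.904, -0.0, -0.0]
ft_force: [-0.9, -1.0, 1.6]
width: 0.0459
grip_force: 5.0
```

```bash
python3 -m crank '0 0 -0.1 0 -1;0 0 -0.25 0 -1;0 0 -0.25 0 -1;0 0 0 0 -1' 4; python3 -c "
from h import *
held();go(.64,-.05,.12,92)"
```

```text
time: 42.65
ee_pos: [0.4016, -0.0623, 0.1336]
eef_rot: [0.427, 0.904, 0.003, 0.004]
ft_force: [0.2, -0.5, -2.9]
width: 0.0464
grip_force: 4.0
0 bottom edge row 147.0 top edge row 162.0
15 bottom edge row 159.0 top edge row 145.0
30 bottom edge row 176.0 top edge row 142.0
45 bottom edge row 197.0 top edge row 149.0
60 bottom edge row 219.0 top edge row 162.0
75 bottom edge row 244.0 top edge row 180.0
90 bottom edge row 270.0 top edge row 201.0
70 oo...ooooooooooooooooooooooo........oooooo..
78 oo...oooooooooooooooooooooooooooo..ooooooo..
86 oooooooooooooooooooooooooooooooooooooooooo..
94 ooooooooooooooooooooooooooooooooo.oooooooo..
102 ooooooooooooooooooooooooooooooooo..ooooooo..
110 oooooooooooooooooooooooooooooooo...ooooooo..
118 ooooooooooooooooooooooooooooooooo.oooooooo..
126 ooooooooooooooooooooooooo.oooooo..ooooooo...
134 ooooooooooooooooooooooooooooooooo.oooooooo..
142 ooooooooooooooooooooooooooooooooooooooooo...
150 oooo..oooooooooooooooooooooooooo..ooooooo...
158 ooooooooooooooooooooooooooooooooooooooooo...
166 o.....oooooooo.ooooooooooooooooo......o.....
174 ..............
[... 172 characters left out ...]
.....
206 ooo............o############................
214 oooo..........o##############...............
222 ooooo.........################..............
230 oooooo........################..............
238 oooooo.......o################..............
246 ooooo....oo..o################...#o.........
254 oooo....o####J###############J.####.........
262 ##o.....#####JJ##############Jo#####......##
270 ##....o######JJJJ##########JJJJ######....o##
278 JJ...########JJJJJJJ####JJJJJJJ########..oJJ
286 JJoo#########JJJJJJJJJJJJJJJJJJ#########.JJJ
294 J##########################################J
d units [-0.717  0.963  0.061] yaw -0.583 (90deg)  tool y at 39.5 q7 0.65 ee [ 0.4   -0.062  0.131] t 42.7
```

```bash
python3 -m crank '0 0 0 -0.095 -1;0 0 0 -0.095 -1;0 0 0 -0.095 -1;0 0 0 -0.095 -1;0 0 0 -0.095 -1;0 0 0 -0.095 -1;0 0 0 -0.013 -1;-0.15 0.02 0 0 -1;-0.2 0.02 0 0 -1;-0.2 0.02 0 0 -1' 5; python3 -m crank '-0.2 0 0 0 -1;0 0 0 0 -1;0 0 0 0 -1'; python3 - <<'E'
from h import *
go(.55,-.05,.036,92);side(30,10,34)
s=read_state();i,K,M=cam('wrist');Q=R.from_quat(s['eef_rot']).as_matrix();G=s['ee_pos']-Q[:,2]*.019
for th in (90,105,120,135,150):
    t=np.radians(th);ax=Q[:,0]*np.cos(t)+Q[:,2]*np.sin(t);print(th,proj(K,M,G-ax*.028).round())
ascii(i,180,170,400,300,5,8)
E
```

```text
time: 43.7
ee_pos: [0.5088, -0.0459, 0.1273]
eef_rot: [-0.016, 1.0, 0.0, -0.0]
ft_force: [0.7, -0.4, -0.3]
width: 0.0461
grip_force: 5.0
time: 44.0
ee_pos: [0.5471, -0.0457, 0.1262]
eef_rot: [-0.016, 1.0, -0.001, -0.002]
ft_force: [-1.0, -0.2, -0.9]
width: 0.0453
grip_force: 5.0
d units [-0.016 -0.021  0.451] yaw -0.002 (90deg)  tool y at 91.8 q7 1.81 ee [ 0.547 -0.046  0.126] t 44.0
275 207
197 ......................o#####################################
199 .....................o######################################
201 ..................oo########################################
203 ................oo########################JJJ###############
205 ...............o##########################oJJ###############
207 ..............oo###########################JJJJJJ########JJJ
209 ..............oo########################Jo#oJJJJJJJJJJJJJJJJ
211 ...............oo#######################JJJJJJJJJJJJJJJJJJJJ
213 .................oo#####################JJJJJJJJJJJJJJJJJJJJ
215 ..................oo####################JJJJJJJJJJJJJJJJJJJJ
217 ...................oJJJJJJJJJJJJJJJJJJJJJJJJJJJJJJJ
[... 936 characters left out ...]
ooooooooooo.oo
194 ...........oo......ooooooooooooo......ooooo.
202 .................o########oooooo............
210 .............oJJ############JJo.............
218 .............oJ##############Jo.............
226 .............o################o.............
234 #############J##############################
242 #############J##############################
250 #############J################J#############
258 #############JJ##############JJ#######JJJJ##
266 ##JJJ########JJ#############JJJ######JJJJJ##
274 ##JJJJ#######JJJJ##########JJJJ#######JJJ###
282 JJJJ#########JJJJJJJJ#JJJJJJJJJ########JJJJJ
290 J##########################################J
298 oooo##############################oooooooo#J
```

```bash
python3 -m crank '0 -0.02 0.2 0 -1;0 0 0.15 0 -1;0 0 0.06 0 -1;0 0 0.03 0 -1;0 0 0 0 -1' 4;python3 -m crank '-0.05 0 0.01 0 -1;-0.05 0 0 0 -1;0 0 0 0 -1' 3;python3 -m crank '-0.05 0 0 0 -1;-0.05 0 0 0 -1;0 0 0 0 -1' 3; python3 -c "
from h import *
side(30,6,34)"
```

```text
time: 44.6
ee_pos: [0.5477, -0.049, 0.0407]
eef_rot: [-0.017, 1.0, 0.0, 0.0]
ft_force: [-0.6, -0.0, -1.7]
width: 0.0461
grip_force: 4.0
time: 44.9
ee_pos: [0.5698, -0.0477, 0.0387]
eef_rot: [-0.018, 1.0, 0.0, 0.001]
ft_force: [1.3, 2.2, 2.7]
width: 0.0463
grip_force: 3.0
time: 45.2
ee_pos: [0.5891, -0.0475, 0.0381]
eef_rot: [-0.018, 1.0, -0.0, 0.0]
ft_force: [1.8, 0.4, 0.8]
width: 0.0462
grip_force: 3.0
293 238
232 ooooooooooooooooo##oJJJJJ###################################
234 ooooooooooooooooo##JJJJJJ###################################
236 oooooooooooooooooo#JJJJJo###################################
238 oooooooooooooooooooJJJJJJ###############JJJ#################
240 ooooooooooooooooooooJJJJJJJJJJ##########JJo#################
242 ooooooooooooooooooooJJJJJJJJJJ#########JJJJ#################
244 ooooooooooooooooooooJJoJJoJJJJ#########JJJo#################
246 oooooooooooooooooooooJJJJJJJJ##########JJJJ#################
248 oooooooooooooooooooooJJJJJJJJJJJJJJJJJJJJJo####JJJJ#########
250 ooooooooooooooooooooooJJJJJJJJJJJJJJJJJJJJJ####JJJJ#########
252 oooooooooooooooooooooooJJJJJJJJJJJJJJJJJJJJ####JJJJ#########
254 oooooooooooooooooooooooJJJJJJJJJJJJJJJJJJJ#####JJJJJJ#######
256 ooooooooooooooooooooooooJJJJJJJ################oJJJJJJJJ####
258 ....oooooooooooooooooooooo####################JJJJJJJJJJJJJJ
260 .....oooooooooooooooooooooo###################JJJJJJJJJJJJJJ
262 .....ooooooooooooooooooooooo##################JJJJJJJJJJJJJJ
264 .........oooooooooooooooooooo#################JJJJJJJJJJJJJJ
266 ......oooooooooooooooooooooooo################JJJJJJJJJJoJJJ
268 .....oooooooooooooooooooooooooo###############JJJJJJJJJJJJJJ
270 ......ooooooooooooooooooooooooo###############JJJJJoJJJJJJJJ
```

```bash
python3 -m crank '-0.05 0 0 0 -1;-0.05 0 0 0 -1;-0.03 0 0 0 -1;0 0 0 0 -1;0 0 0.01 0 -1;0 0 0 0 -1;0 0 0 0 0.2;0 0 0 0 0.4;0 0 0 0 0.4;0 0 0 0 0.4' 3; python3 -m crank '0 0 0 0 0.5;0 0 -0.1 0 0.5;0 0 -0.2 0 0.5;0 0 -0.2 0 0.5;0 0 -0.2 0 1;0.2 0 0 0 1;0.2 0 -0.1 0 1;0.2 0 -0.1 0 1;0.2 0 0 0 1;0.2 0 0 0 1'; python3 - <<'E'
from h import *
go(.40,-.3,.25)
E
```

```text
time: 46.25
ee_pos: [0.6135, -0.0468, 0.036]
eef_rot: [-0.017, 1.0, 0.0, -0.0]
ft_force: [0.6, 0.1, 0.3]
width: 0.0597
grip_force: 0.0
time: 47.25
ee_pos: [0.4127, -0.0539, 0.2162]
eef_rot: [-0.017, 1.0, 0.0, 0.001]
ft_force: [-0.4, 1.1, 1.1]
width: 0.0869
grip_force: 0.0
d units [ 0.106 -1.227 -0.169] yaw 0 (90deg)  tool y at 92.0 q7 1.45 ee [ 0.413 -0.054  0.216] t 47.25
```

```bash
python3 - <<'E'
from h import *
i,K,M=cam('top');crop(i,105,155,370,290,3,"tf")
i,K,M=cam('side');cv2.imwrite('pics/sf.png',i)
E
```

```text
(no output)
```

View pics/tf.png

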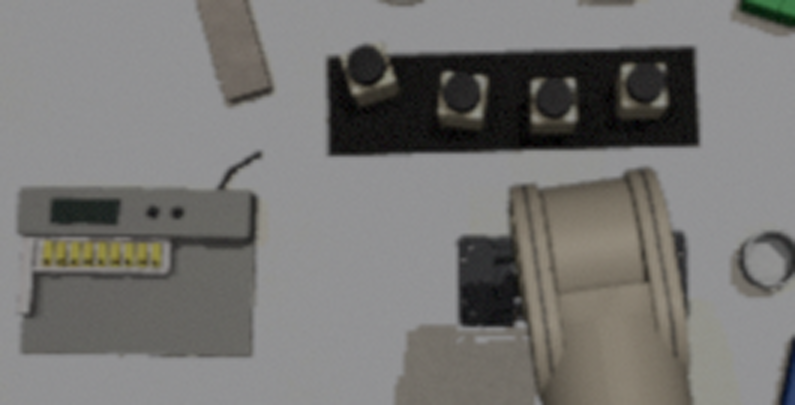

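```bash
python3 - <<'E'
from h import *
i,K,M=cam('top');o=np.array([.6264,0]);a=np.radians(2.1);X=np.array([np.cos(a),np.sin(a)]);Y=np.array([-np.sin(a),np.cos(a)])
for q in [(367,64),(462,92),(554,97),(647,83)]:
    p=onz(K,M,(105+q[0]/3-.33,155+q[1]/3-.33),.091)[:2]-o;print((p@X).round(3),(p@Y).round(3))
from bench import workorder
print(workorder.close_job())
E
```

```text
0.024 0.141
-0.008 0.045
-0.015 -0.048
-0.003 -0.143
the job is handed in; nothing more can be done
None
```

The job is handed in, though I got no verdict back: all four jars stand on the mat, the magazine is pushed flush to both stops, the setter was dipped about a second and hung back, and the gripper touches nothing.

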